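# Refit the locking collar of a sauce pump over its bent spout

### The arm

A 6-joint arm with a two-finger parallel gripper is mounted at the origin on a cart in front of the work surface, level with it; the furniture and walls round the work are solid. World frame = base frame: x ahead of the robot, y to its left, z up, the work surface at z = 0. Lengths are in mm, angles in rad, forces in N, time in s.
With the tool pointing down it reaches from about 300 to 775 mm from the base axis. Payload 14.6 kg.
Tool frame: the origin (TCP) lies at the very end of the fingers, on their centre line; the grasp point (between the pads) lies 19 mm behind it; z points along the fingers, y is the line along which they close (so a half turn about z gives the same grasp; the last joint's range is limited). The gripper opens to 94 mm and grips with 3 to 60 N. Pads are 16 mm wide; open, the fingers measure 119 mm over their backs; the gripper's body (75 mm by 177 mm) begins 78 mm behind the grasp point.
Start: joints at [-1.412, 0.3, 1.521, -0, 1.321, -0.067], TCP at [123.131, -536.03, 176.346] pointing down, gripper open.
Joint ranges: [-3.03, 3.03], [-0.79, 2.21], [0.23, 2.52], [-1.04, 4.18], [0, 3.07], [-2.55, 2.55]. Speed limits (rad/s): [2.22, 2.22, 2.57, 3.14, 3.14, 3.14].

### API

Orientations are given as [roll, pitch, yaw] about the fixed x, y, z axes, in that order (R = Rz(yaw) Ry(pitch) Rx(roll)).
In Python, from cell import manip gives the robot as it stands. The module is installed in compiled form; this text tells all that it offers.
- The arm moves only by the shell command python3 -m inch 'ROWS' [FORCE]. ROWS is JSON, a list of rows, each an object of numbers: "gripper": the opening, from 0 (shut) to 1 (fully open); "dx", "dy", "dz": the shift along the world's x, y, z in m; "wx", "wy", "wz": the turn, a rotation vector about the world's x, y, z in degrees. A call has exactly 5 rows; each row is the pose to reach, as a shift and turn from the pose commanded when the call began; what a row does not reach only later rows make up. A row lasts 1/12 s, in which the tool goes at most 41.7 mm and 7.16 degrees, less where a joint would pass 70% of its speed; a pose out of reach is approached as far as the arm can. A call with a gripper value outside its range is refused whole. The fingers move at their own pace and stop on an object; FORCE is the grip in N (left out, the last holds). Time passes only in rows, so rows that repeat a pose let the fingers close, or fill a call up. It gives the time, the measured TCP pose, the force, the opening and the grip force at its end, in the units of the state.
- manip.read_state(): the state, without advancing time (a new reading comes with each control period).
- manip.camera(name): name is "scene" or "side" or "wrist"; returns the picture (480x640x3 uint8, blue, green, red); there is no depth.
- manip.camera_info(name): a dict with "camera_matrix" (3x3 intrinsics, pixels), "D" ([k1, k2, p1, p2, k3] as OpenCV has them; the pictures are not rectified), "R" (3x3) and "t" (3): a world point X has camera coordinates R X + t; the wrist camera has in their place "tool_from_camera" (4x4, takes a point from camera to tool coordinates, whose origin is the TCP and whose axes are the flange's). Camera axes: x right, y down, z forward; pixel columns grow to the right and rows downward; lengths in mm; the calibration is good to about 2 mm. A picture is of the moment at which its call begins: read the wrist's pose just before it. camera_info takes no time and is no camera call.
- manip.sign_off(): hands the job in; it is judged then, once.
The state is a dict: "clock": time; "joints": joint angles; "qd": joint speeds; "effort": joint torques, N m; "eef_pos": TCP position; "eef_rot": TCP orientation; "wrist_force": force on the tool from outside, world axes, zero at the start; "moment": the same for the moment, N m; "finger_gap": finger opening in mm; "finger_force": force on a finger pad.
Only numpy, scipy, OpenCV 4.12 (cv2) and the standard library are available. Lean on these libraries where they do the work, as an engineer would, in place of code of your own. Each camera call takes 0.05 s, during which the arm holds its last target. There are 200 camera calls.

### The job

The sauce pump lies in its cradle to be put together again after washing. Take the loose eight-sided locking collar, pass it over the end of the hand-bent spout, slide it along the tube and round the bend, and push it home against the pump head until the spring latch drops in front of it, then let go. Use no more than fingertip pressure: the thin tube must not be jammed, forced or twisted out of its setting, and leave the other things on the table where they are.

Things in the scene. Friction and masses are not known exactly. Their poses are not given: they have to be found in the camera images.
- collar: Loose locking collar: a plain steel octagonal nut with a white nylon bush, 34 mm across flats, 20 mm long, straight through bore 15 mm wide, 0.07 to 0.13 kg. Both ends are alike. Origin at its centre, x along the bore. At the start it stands on the table on one of its flats (bore level, origin 17 mm up), a flat facing each side.
- pump: Steel sauce pump (barrel 46 mm across, black plunger knob at its far end) lying in a fixed white plastic cradle. Neither moves. Origin on the table under the seat; x runs level from the seat into the barrel (the tube leaves the other way, along -x), z is up. Its tube leaves the head along -x, 80 mm above the table, and bends to the +y side.
- seat (a point): Centre of the flat front face of the pump head (28 mm across, this nose is 20 mm long) where the tube comes out; axes as the pump's. The collar is home when one end lies flat on this face, so its centre is then 10 mm out along -x, on the axis.
- tube_turn (a joint): Turn (rad) of the bent tube about its own straight part (the pump's x axis through the seat), set between -0.12 and 0.12. At 0 bend and spout lie level; positive raises the spout. A friction fit in the head: it holds until twisted with about 1 N m (some 13 N up or down at the spout's end), then turns and stays turned. Else rigid, but so thin that it bears 10 N from the collar at most.
- spout_tube: The round bent tube, 12 mm across (3 mm of slack in the collar's bore, half of that in the bend). Origin on its centre line where the bend begins, 85 mm of straight tube from the seat; axes are the pump's, turned with the tube. From here it bends by about 70 degrees with a radius of about 50 mm (centre about 50 mm along +y), then 45 mm of straight spout with a rounded end; see spout_end.
- pump_latch (a joint): Spring latch on top of the head: a 12 mm wide pawl over the collar's place, whose tooth has a sloping front. Rad, 0 closed (as at the start), positive lifted. The arriving collar lifts it about 0.13 rad with 1 to 4 N of push from 30 mm before home; then the tooth drops in front of it, leaving 1.5 mm of play. It stands 27 mm above the tube's axis, between fingers on the collar's side flats.
- ramekin: White ramekin, 65 mm wide, 40 mm high, in front of the work; origin under its middle. To be left alone.
- steel_cup: Small steel cup, 67 mm wide, 48 mm high, left of the spout; origin under its middle. To be left alone.
- tin: Food tin, 75 mm wide, 58 mm high, to the left of the pump; origin under its middle. To be left alone.
- spout_end (a point): Where the end of the spout would be after a perfect bend; x outward along such a spout, z square to the bend, turned with the tube. But the tube was bent by hand, unevenly and out of its plane: the real end lies up to 12 mm to a side and 11 mm above or below (mostly under 7), the spout up to 12 degrees off. No pose tells how it really runs: look, then feel the force on the collar and ease off.
There are look-alikes about, which are no part of the job. Of the things that look like the collar, the middle-sized one is meant.

How it is judged (in metres and radians):
On the way, in this order (a step that is already met when the one before it is completed fails the run):
1. the collar is lined up with the spout and brought over its end (x of collar in the frame of spout_end between -0.045 and -0.012 m and y of collar in the frame of spout_end between -0.016 and 0.016 m and z of collar in the frame of spout_end between -0.014 and 0.014 m and angle between the x axis of collar and the x axis of spout_end, either way round below 0.4 rad), for 0.1 s.
2. the collar has come round the bend onto the straight part of the tube (x of collar in the frame of spout_tube above 0.012 m and x of collar in the frame of seat below -0.012 m and y of collar in the frame of spout_tube between -0.004 and 0.004 m and z of collar in the frame of spout_tube between -0.004 and 0.004 m and angle between the x axis of collar and the x axis of spout_tube, either way round below 0.25 rad), for 0.1 s.
At the end, for the whole second after the job is handed in: The collar sits on the tube against the pump head (its centre 8 to 12.5 mm out from the seat, within 4 mm of the axis sideways and up or down, bore within 0.2 rad of the pump's axis), the latch is down in front of it (below 0.05 rad), and it is at rest (x of collar in the frame of seat between -0.0125 and -0.008 m and y of collar in the frame of seat between -0.004 and 0.004 m and z of collar in the frame of seat between -0.004 and 0.004 m and angle between the x axis of collar and the x axis of pump, either way round below 0.2 rad and value of joint pump_latch below 0.05 rad and linear speed of collar below 0.02 m/s); the robot touches nothing.
It fails at once if the collar binds or is forced on the thin tube: more than 10 N between them (contact force between collar and spout_tube above 10 N).
It fails at once if the collar is rammed against the pump head or its latch: more than 20 N (contact force between collar and pump above 20 N).
It fails at once if the robot pushes on the pump, its tube or its latch itself with more than 15 N (contact force between any of the fingers, the arm and pump above 15 N).
It fails at once if the tube is twisted out of its setting: turned so that the spout's place has moved by more than 6 mm (distance of spout_end from where it was at the start of the episode above 0.006 m).
It fails at once if a bystander is shifted by more than 15 mm (distance of any of ramekin, steel_cup, tin from where it was at the start of the episode above 0.015 m).
It also fails if it takes over 72 s, if anything falls off the work surface, if the arm or the gripper's body presses on something with over 40 N, if the wrist force passes 120 N, or if a joint passes its speed limit or range.

## Working session

There is one attempt and no reset: what is moved stays moved. The work goes in short steps, Python scripts to look and compute and a shell command to move; the robot and the scene stay as the last step left them, time stands still between calls to the robot, and variables do not carry over. Pictures are saved under pics/ and viewed, at most 10 in all, crops included, and the job is handed in when it is done.

```bash
mkdir -p pics
python3 - <<'E'
from cell import manip
import cv2,numpy as np
s=manip.read_state();print({k:np.round(v,3).tolist() for k,v in s.items()})
for n in("scene","side","wrist"):
    im=manip.camera(n);cv2.imwrite(f"pics/{n}0.png",im)
    print(n,{k:np.round(v,3).tolist() for k,v in manip.camera_info(n).items() if not isinstance(v,str)})
E
```

```text
{'clock': 0.0, 'joints': [-1.412, 0.3, 1.522, -0.0, 1.321, -0.067], 'qd': [-0.001, -0.001, -0.001, -0.001, -0.002, -0.0], 'effort': [-0.003, -53.181, -35.274, 0.071, 0.024, -0.0], 'eef_pos': [123.105, -535.749, 175.803], 'eef_rot': [-3.14, -0.0, 0.226], 'wrist_force': [-0.264, 0.366, 0.406], 'moment': [0.064, -0.02, 0.001], 'finger_force': 0.0, 'finger_gap': 94.218}
scene {'camera_matrix': [[593.966, 0.0, 332.369], [0.0, 593.966, 232.862], [0.0, 0.0, 1.0]], 'D': [-0.135, 0.0, 0.0, 0.0, 0.0], 'R': [[-0.836, -0.548, 0.013], [-0.343, 0.503, -0.793], [0.428, -0.668, -0.609]], 't': [533.011, 139.655, 814.095]}
side {'camera_matrix': [[548.903, 0.0, 319.693], [0.0, 548.903, 240.316], [0.0, 0.0, 1.0]], 'D': [-0.14, 0.0, 0.0, 0.0, 0.0], 'R': [[-0.952, -0.304, 0.021], [-0.22, 0.639, -0.737], [0.211, -0.706, -0.676]], 't': [552.691, 63.101, 956.499]}
wrist {'camera_matrix': [[369.242, 0.0, 321.167], [0.0, 369.242, 230.59], [0.0, 0.0, 1.0]], 'D': [-0.068, 0.0, 0.0, 0.0, 0.0], 'tool_from_camera': [[0.001, -0.961, -0.278, 80.486], [1.0, 0.001, 0.001, -0.024], [-0.0, -0.278, 0.961, -208.274], [0.0, 0.0, 0.0, 1.0]]}
```

View pics/scene0.png

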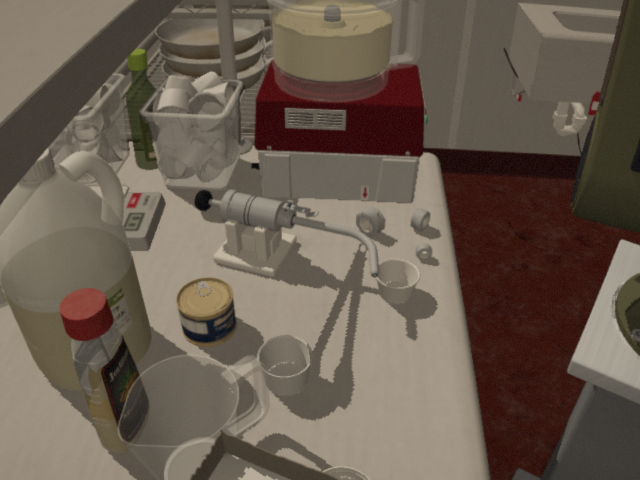

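View pics/side0.png

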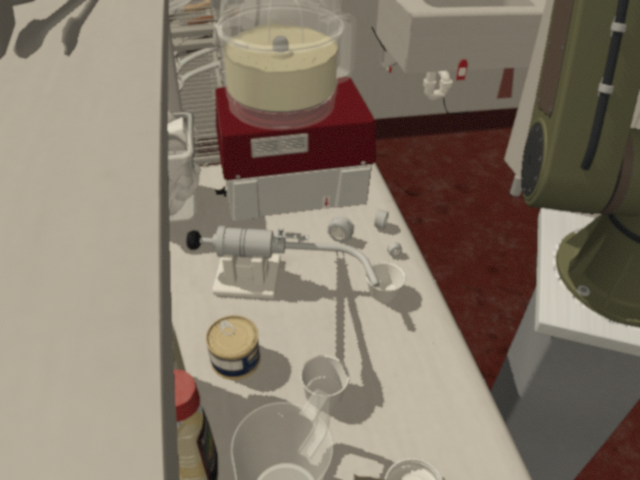

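The scene view shows three ring look-alikes: large (370,220), middle (421,219) and small (424,252). In the side view they are at (341,229), (382,220) and (395,249). The pump lies with its head at about (290,212), and its spout ends at about (375,272).

```bash
cat > h.py <<'E'
from cell import manip
import cv2,numpy as np
from scipy.spatial.transform import Rotation as Ro
def cam(n,s=None):
    i=manip.camera_info(n);K=np.array(i["camera_matrix"],float);D=np.array(i["D"],float)
    if n!="wrist": return K,D,np.array(i["R"],float),np.array(i["t"],float)
    s=s or manip.read_state();T=np.eye(4);T[:3,:3]=Ro.from_euler('xyz',s["eef_rot"]).as_matrix();T[:3,3]=s["eef_pos"]
    W=np.linalg.inv(T@np.array(i["tool_from_camera"]));return K,D,W[:3,:3],W[:3,3]
def ray(c,p):
    K,D,R,t=c;u=cv2.undistortPoints(np.array([[p]],float),K,D)[0,0]
    d=R.T@np.array([*u,1]);return -R.T@t,d/np.linalg.norm(d)
def plane(c,p,z):
    o,d=ray(c,p);return o+d*(z-o[2])/d[2]
def tri(obs):
    A=np.zeros((3,3));b=np.zeros(3);rs=[ray(c,p) for c,p in obs]
    for o,d in rs: M=np.eye(3)-np.outer(d,d);A+=M;b+=M@o
    X=np.linalg.solve(A,b);return X,[np.linalg.norm((np.eye(3)-np.outer(d,d))@(X-o)) for o,d in rs]
def proj(c,X):
    K,D,R,t=c;return cv2.projectPoints(np.array(X,float).reshape(-1,3),cv2.Rodrigues(R)[0],t,K,D)[0][:,0]
def snap(n,name):
    s=manip.read_state();im=manip.camera(n);cv2.imwrite(f"pics/{name}.png",im);return im,cam(n,s if n=="wrist" else None)
E
python3 - <<'E'
from h import *
a,b=cam("scene"),cam("side")
print("cams",ray(a,(320,240))[0],ray(b,(320,240))[0])
P={"big":((370,221),(341,230)),"mid":((421,219),(382,220)),"small":((424,252),(395,249)),"knob":((203,200),(193,240)),"spoutend":((375,272),(376,283)),"head":((292,214),(280,242)),"bend":((345,230),(336,247)),"tin":((207,290),(232,335)),"cup":((285,350),(325,365)),"ram":((398,270),(386,272))}
for k,(p,q) in P.items():
    X,e=tri([(a,p),(b,q)]);print(k,X.round(0),np.round(e,1),"z0:",plane(a,p,17).round(0),plane(b,q,17).round(0))
im=cv2.imread("pics/scene0.png");im2=cv2.imread("pics/side0.png")
x=cv2.resize(im[185:305,180:460],None,fx=2.85,fy=2.5,interpolation=3)[:300,:798]
y=cv2.resize(im2[195:315,180:460],None,fx=2.85,fy=2.5,interpolation=3)[:300,:798]
cv2.imwrite("pics/c1.png",np.vstack([x,y]))
E
```

```text
cams [145.01326854 765.68631275 599.20800185] [338.40107251 803.62462679 681.18370038]
big [516.  76.  24.] [1.4 1.4] z0: [521.  65.  17.] [517.  70.  17.]
mid [452.  15.  18.] [1.7 1.7] z0: [453.  12.  17.] [452.  17.  17.]
small [414.  78.   9.] [0.1 0.1] z0: [410.  88.  17.] [413.  87.  17.]
knob [721. 241.  81.] [0.8 0.8] z0: [792. 175.  17.] [761. 182.  17.]
spoutend [418. 235.  78.] [0.9 0.9] z0: [450. 171.  17.] [426. 178.  17.]
head [587. 192.  77.] [3. 3.] z0: [639. 122.  17.] [611. 136.  17.]
bend [495. 186.  85.] [0.3 0.3] z0: [542. 109.  17.] [513. 116.  17.]
tin [588. 381.  65.] [4.4 4.4] z0: [629. 341.  17.] [607. 354.  17.]
cup [451. 387.  51.] [3.4 3.4] z0: [469. 368.  17.] [458. 360.  17.]
ram [413. 171.  39.] [0.5 0.5] z0: [423. 148.  17.] [415. 148.  17.]
```

View pics/c1.png

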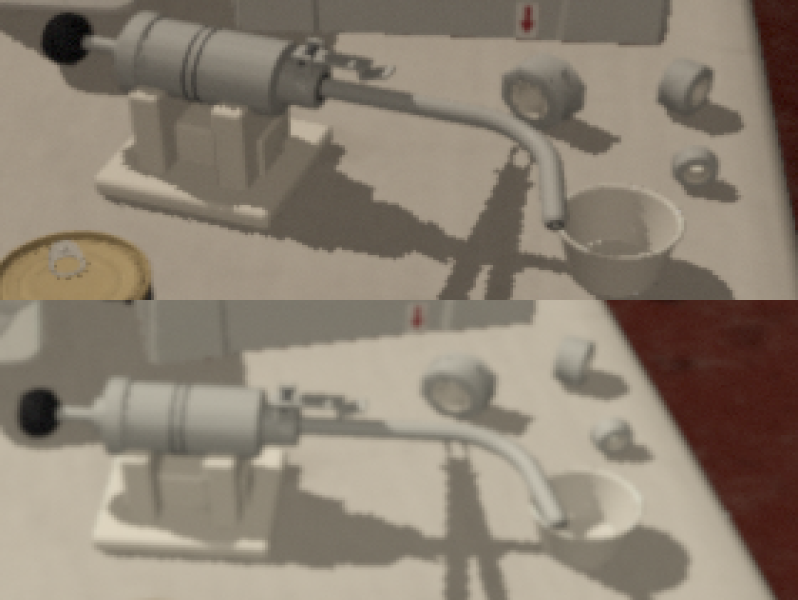

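View pics/wrist0.png

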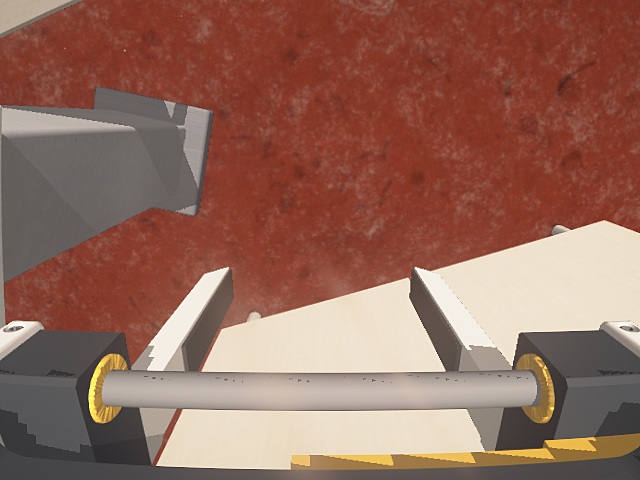

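The enlarged crop confirms three rings: big at scene (370,220), medium at (421,219) and small at (424,252). The medium one is the collar, at about (452,15) with centre z of about 18, which matches its stated 17 mm. I'll move the wrist camera over the work for a closer look.

```bash
python3 -m inch '[{"gripper":1,"dx":0.03,"dy":0.03,"dz":0.01},{"gripper":1,"dx":0.05,"dy":0.06,"dz":0.02},{"gripper":1,"dx":0.07,"dy":0.095,"dz":0.03},{"gripper":1,"dx":0.09,"dy":0.13,"dz":0.04},{"gripper":1,"dx":0.11,"dy":0.16,"dz":0.05}]' 10
python3 -m inch '[{"gripper":1,"dx":0.015,"dy":0.035,"dz":0.01},{"gripper":1,"dx":0.03,"dy":0.07,"dz":0.02},{"gripper":1,"dx":0.045,"dy":0.105,"dz":0.03},{"gripper":1,"dx":0.06,"dy":0.14,"dz":0.04},{"gripper":1,"dx":0.075,"dy":0.175,"dz":0.05}]'
python3 -m inch '[{"gripper":1,"dx":0.01,"dy":0.037},{"gripper":1,"dx":0.02,"dy":0.075},{"gripper":1,"dx":0.03,"dy":0.112},{"gripper":1,"dx":0.04,"dy":0.15},{"gripper":1,"dx":0.045,"dy":0.185}]'
python3 -m inch '[{"gripper":1,"dx":0.005,"dy":0.02},{"gripper":1,"dx":0.01,"dy":0.04},{"gripper":1,"dx":0.015,"dy":0.055},{"gripper":1,"dx":0.015,"dy":0.055},{"gripper":1,"dx":0.015,"dy":0.055}]'
python3 - <<'E'
from h import *
snap("wrist","w1");s=manip.read_state();print(s["eef_pos"],s["eef_rot"],s["joints"])
E
```

```text
[ 123.1138356  -535.85712303  176.01140489] [-3.14088950e+00 -3.81243282e-05  2.25822818e-01] [-1.41157617e+00  3.00245730e-01  1.52134132e+00 -9.03852810e-06
  1.32070973e+00 -6.66004368e-02]validation failed for argument at $[0]...
validation failed for argument at $[0]...
validation failed for argument at $[0]...
validation failed for argument at $[0]...
```

View pics/w1.png

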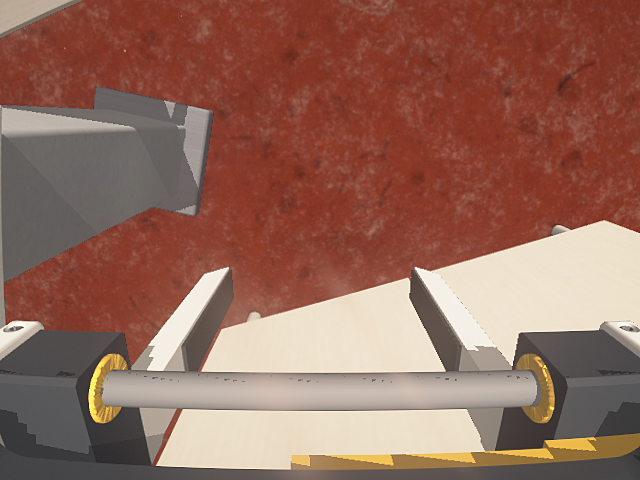

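The picture is unchanged because the rows were refused, most likely because they need every field. I'll retry the first call with full rows.

```bash
python3 -m inch '[{"gripper":1,"dx":0.03,"dy":0.03,"dz":0.01,"wx":0,"wy":0,"wz":0},{"gripper":1,"dx":0.05,"dy":0.06,"dz":0.02,"wx":0,"wy":0,"wz":0},{"gripper":1,"dx":0.07,"dy":0.095,"dz":0.03,"wx":0,"wy":0,"wz":0},{"gripper":1,"dx":0.09,"dy":0.13,"dz":0.04,"wx":0,"wy":0,"wz":0},{"gripper":1,"dx":0.11,"dy":0.16,"dz":0.05,"wx":0,"wy":0,"wz":0}]' 10
```

```text
clock: 0.62
eef_pos: [233.6, -373.9, 226.6]
eef_rot: [-3.141, -0.0, 0.226]
wrist_force: [0.9, -0.3, -0.0]
finger_gap: 93.7
finger_force: 0.0
```

```bash
python3 -m inch '[{"gripper":1,"dx":0.015,"dy":0.035,"dz":0.01,"wx":0,"wy":0,"wz":0},{"gripper":1,"dx":0.03,"dy":0.07,"dz":0.02,"wx":0,"wy":0,"wz":0},{"gripper":1,"dx":0.045,"dy":0.105,"dz":0.03,"wx":0,"wy":0,"wz":0},{"gripper":1,"dx":0.06,"dy":0.14,"dz":0.04,"wx":0,"wy":0,"wz":0},{"gripper":1,"dx":0.075,"dy":0.175,"dz":0.05,"wx":0,"wy":0,"wz":0}]'
python3 -m inch '[{"gripper":1,"dx":0.01,"dy":0.037,"dz":0,"wx":0,"wy":0,"wz":0},{"gripper":1,"dx":0.02,"dy":0.075,"dz":0,"wx":0,"wy":0,"wz":0},{"gripper":1,"dx":0.03,"dy":0.112,"dz":0,"wx":0,"wy":0,"wz":0},{"gripper":1,"dx":0.04,"dy":0.15,"dz":0,"wx":0,"wy":0,"wz":0},{"gripper":1,"dx":0.045,"dy":0.185,"dz":0,"wx":0,"wy":0,"wz":0}]'
python3 -m inch '[{"gripper":1,"dx":0.005,"dy":0.02,"dz":0,"wx":0,"wy":0,"wz":0},{"gripper":1,"dx":0.01,"dy":0.04,"dz":0,"wx":0,"wy":0,"wz":0},{"gripper":1,"dx":0.015,"dy":0.055,"dz":0,"wx":0,"wy":0,"wz":0},{"gripper":1,"dx":0.015,"dy":0.055,"dz":0,"wx":0,"wy":0,"wz":0},{"gripper":1,"dx":0.015,"dy":0.055,"dz":0,"wx":0,"wy":0,"wz":0}]'
python3 - <<'E'
from h import *
s=manip.read_state();snap("wrist","w2");print(s["eef_pos"],s["eef_rot"],s["joints"])
np.save("w2.npy",np.array([*s["eef_pos"],*s["eef_rot"]]))
E
```

```text
clock: 1.03
eef_pos: [308.2, -199.2, 276.9]
eef_rot: [3.141, -0.0, 0.225]
wrist_force: [1.1, 0.0, -0.1]
finger_gap: 93.9
finger_force: 0.0
clock: 1.45
eef_pos: [353.2, -13.9, 276.4]
eef_rot: [3.142, -0.0, 0.226]
wrist_force: [0.5, -0.1, 0.4]
finger_gap: 94.2
finger_force: 0.0
clock: 1.87
eef_pos: [368.0, 39.2, 276.2]
eef_rot: [3.142, 0.001, 0.228]
wrist_force: [0.5, 0.3, -0.6]
finger_gap: 94.1
finger_force: 0.0
[368.00218628  39.19463046 276.18737415] [3.14156769e+00 5.00545401e-04 2.27548709e-01] [ 7.15688441e-03 -1.81519314e-01  1.80072832e+00 -1.33938504e-04
  1.52286662e+00  1.35041095e+00]
```

View pics/w2.png

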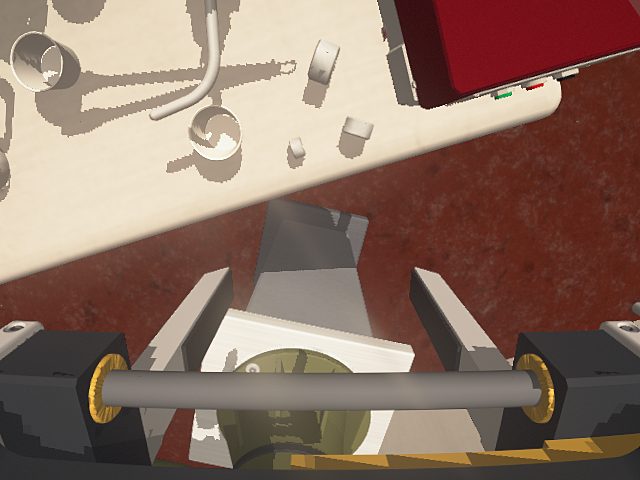

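The wrist view shows the medium collar at (358,128), the big one at (323,62), the small one at (296,148), the ramekin at (215,130) and the spout end at about (153,115). I'll shift over the pump for a second wrist view.

```bash
python3 -m inch '[{"gripper":1,"dx":0.027,"dy":0.03,"dz":0,"wx":0,"wy":0,"wz":0},{"gripper":1,"dx":0.054,"dy":0.06,"dz":0,"wx":0,"wy":0,"wz":0},{"gripper":1,"dx":0.08,"dy":0.09,"dz":0,"wx":0,"wy":0,"wz":0},{"gripper":1,"dx":0.08,"dy":0.09,"dz":0,"wx":0,"wy":0,"wz":0},{"gripper":1,"dx":0.08,"dy":0.09,"dz":0,"wx":0,"wy":0,"wz":0}]'
python3 - <<'E'
from h import *
s=manip.read_state();im,_=snap("wrist","w3");print(s["eef_pos"],s["eef_rot"])
np.save("w3.npy",np.array([*s["eef_pos"],*s["eef_rot"]]))
q=np.load("w2.npy");c2=cam("wrist",{"eef_pos":q[:3],"eef_rot":q[3:]});c3=cam("wrist",s)
for nm,xyz in {"mid":(452,15,17),"big":(516,76,24),"small":(414,78,9),"end":(418,235,78)}.items(): print(nm,proj(c2,xyz).round(),proj(c3,xyz).round())
cv2.imwrite("pics/w3b.png",cv2.resize(im[0:300,:],(800,375)))
E
```

```text
clock: 2.33
eef_pos: [448.5, 128.8, 275.3]
eef_rot: [3.142, 0.002, 0.226]
wrist_force: [-0.7, -0.3, -0.4]
finger_gap: 93.7
finger_force: 0.0
[448.47871666 128.79425527 275.32140285] [3.14150585e+00 2.33190131e-03 2.26457188e-01]
mid [[356. 128.]] [[407. 206.]]
big [[319.  61.]] [[376. 147.]]
small [[299. 146.]] [[352. 222.]]
end [[154. 114.]] [[223. 204.]]
```

View pics/w3.png

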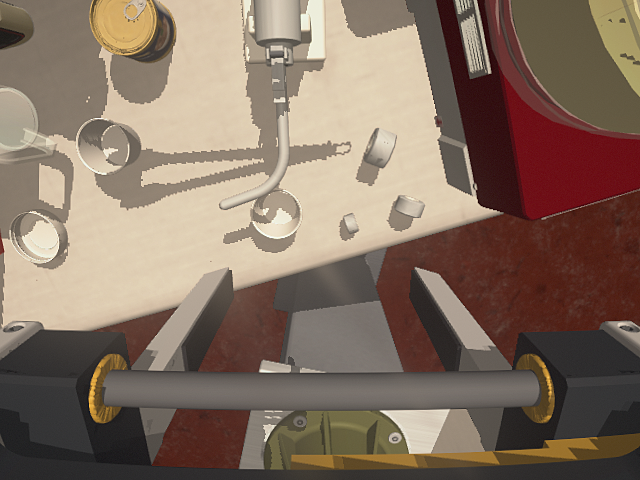

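The second wrist view shows the tube from its head at (278,95) down to the bend at (285,160), with the spout end at (223,205). The medium collar is at (408,206). Next I'll segment the collar and tube and check both in one enlarged crop.

Run:
```python
from h import *
im=cv2.imread("pics/w3.png");hsv=cv2.cvtColor(im,cv2.COLOR_BGR2HSV)
lab=cv2.cvtColor(im,cv2.COLOR_BGR2LAB)
for nm,(u,v) in {"tubeSpout":(255,192),"tubeStr":(284,130),"table":(330,190),"shadow":(160,195),"collar":(408,204),"collarface":(409,213)}.items(): print(nm,hsv[v,u],lab[v,u])
m=((lab[...,2]<134)).astype(np.uint8)*255
def crop(a,x,y,w,h,f): return cv2.resize(a[y:y+h,x:x+w],None,fx=f,fy=f,interpolation=cv2.INTER_NEAREST)
C=np.zeros((600,800,3),np.uint8)
a=crop(im,205,55,110,165,3.6);C[:594,:396]=a
b=crop(im,382,183,56,48,3.6);h,w=b.shape[:2];C[:h,400:400+w]=b
b=crop(cv2.merge([m]*3),382,183,56,48,3.6)[:, :195];C[:b.shape[0],604:604+b.shape[1]]=b
b=crop(cv2.merge([m]*3),205,55,110,165,2.5);h,w=b.shape[:2];C[180:180+h,400:400+w]=b
cv2.imwrite("pics/c2.png",C)
```

```text
tubeSpout [ 21  32 224] [221 127 139]
tubeStr [ 18  40 213] [207 129 140]
table [ 18  49 226] [216 130 143]
shadow [ 17  51 145] [143 130 138]
collar [ 18  38 201] [197 129 139]
collarface [ 18  37 214] [209 129 139]
```

View pics/c2.png

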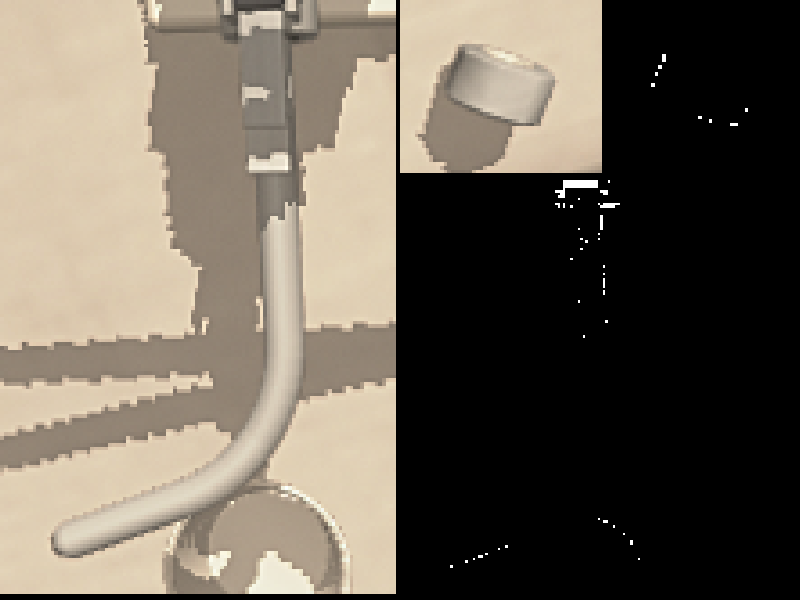

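The collar crop is the medium octagonal ring. Its silhouette corners in the crop are (457,45), (553,72), (540,125) and (448,92), and its bore runs across the short side. The tube runs from the head at (283,200) round the bend to its tip at (52,540) in the crop.

```bash
cat >> h.py <<'E'
def camf(f):
    q=np.load(f);return cam("wrist",{"eef_pos":q[:3],"eef_rot":q[3:]})
E
python3 - <<'E'
from h import *
c3=camf("w3.npy");sc,si=cam("scene"),cam("side")
pc=lambda x,y:(382+(x-400)/3.6-.4,183+y/3.6-.4)
P={k:plane(c3,pc(*v),17)for k,v in dict(tl=(457,45),tr=(553,72),br=(540,125),bl=(448,92)).items()}
d=P["tr"]-P["tl"];d2=P["br"]-P["bl"]
print({k:v.round(1) for k,v in P.items()},np.linalg.norm(d),np.linalg.norm(d2))
print("long ang",np.degrees(np.arctan2(d[1],d[0])),np.degrees(np.arctan2(d2[1],d2[0])))
print("centre",sum(P.values())/4)
# side edges with z=17, end-edge top z=34 bottom
print("proj",proj(sc,sum(P.values())/4),proj(si,sum(P.values())/4))
# collar blob in scene/side: darker/less sat than the table
for n,(u,v) in {"scene":(421,219),"side":(382,220)}.items():
    im=cv2.imread(f"pics/{n}0.png")[v-20:v+20,u-25:u+25];L=cv2.cvtColor(im,cv2.COLOR_BGR2LAB).astype(int)
    print(n);[print(" ".join("%3d"%x for x in r)) for r in L[4:36:2,::2,0]]
t=lambda x,y:(205+x/3.6-.4,55+y/3.6-.4)
T=[(282,220),(283,280),(284,340),(279,390),(262,430),(235,465),(200,490),(160,506),(120,520),(80,533),(52,540)]
X=np.array([plane(c3,t(*p),80) for p in T]);print(X.round(1));
e=np.diff(X,axis=0);print(np.degrees(np.arctan2(e[:,1],e[:,0])).round(1))
E
```

```text
{'tl': array([463.2,  31.4,  17. ]), 'tr': array([461.7,  -5.2,  17. ]), 'br': array([441.8,  -6.4,  17. ]), 'bl': array([446. ,  29.8,  17. ])} 36.630907988721425 36.44789119211169
long ang -92.39740507321599 -96.56804063390678
centre [453.18273842  12.42216072  17.        ]
proj [[420.62141594 219.17040661]] [[382.16250953 218.39686174]]
scene
149 135 136 137 137 138 138 138 155 160 162 160 161 161 160 160 160 159 159 157 156 153 151 140 118
157 159 160 160 158 160 159 157 159 159 161 161 160 160 162 162 159 161 157 156 153 149 146 141 120
159 158 160 161 161 160 158 159 161 159 160 160 160 161 162 162 161 163 162 157 156 153 152 147 130
158 160 161 161 159 159 158 159 162 160 155 153 150 150 156 161 162 161 161 158 156 154 152 150 132
159 161 163 161 161 160 158 158 160 157 157 157 154 149 146 135 141 161 161 157 157 154 152 151 136
159 161 162 163 161 159 160 159 156 152 156 157 156 155 145 103  89 140 160 158 156 155 153 149 138
158 160 161 163 161 159 159 161 152 142 149 152 152 151 112  88  86 138 162 159 156 156 152 149 141
159 160 161 162 160 159 160 159 137 134 139 145 149 
[... 2056 characters left out ...]
 189 188 189 191 191 190 189 189 178 135 113 116 108 116 122 123 120 122 121 122 148 177 177 170
190 190 190 189 190 191 190 189 188 188 163 128 122 117 121 120 122 123 122 121 121 128 172 179 175
191 191 190 188 188 189 190 190 187 189 185 166 157 141 131 129 123 122 122 123 129 150 177 181 177
190 191 191 190 189 189 191 191 189 187 189 189 190 183 179 174 156 148 142 156 173 182 185 181 179
[[526.2 187.8  80. ]
 [509.5 184.1  80. ]
 [492.5 180.3  80. ]
 [477.7 178.8  80. ]
 [464.7 181.4  80. ]
 [452.4 187.4  80. ]
 [442.4 196.5  80. ]
 [434.7 207.6  80. ]
 [427.6 219.   80. ]
 [420.8 230.5  80. ]
 [416.6 238.7  80. ]]
[-167.4 -167.5 -174.2  168.5  154.2  137.9  124.5  122.   120.7  116.8]
```

Run:
```python
from h import *
sc,si=cam("scene"),cam("side")
for n,p,q in [("bot",(415,200),(370,190)),("greytop",(420,157),(371,162)),("redtop",(423,122),(373,128)),("redtopback",(421,70),(357,88))]:
    X,e=tri([(sc,p),(si,q)]);print(n,X.round(),np.round(e,1),proj(camf("w3.npy"),X).round(),plane(sc,p,0).round(),plane(si,q,0).round())
c3=camf("w3.npy")
for z in (0,100,150,200): print(z,plane(c3,(475,195),z).round(),plane(c3,(528,218),z).round())
q=np.load("w2.npy");c2=camf("w2.npy")
print(tri([(c2,(422,108)),(c3,(528,219))]),tri([(c2,(409,104)),(c3,(473,195))]))
```

```text
bot [499. -69.   2.] [9.5 9.5] [[475. 185.]] [497. -57.   0.] [500. -88.   0.]
greytop [499. -62.  86.] [0.3 0.3] [[499. 195.]] [ 558. -200.    0.] [ 522. -188.    0.]
redtop [505. -75. 149.] [3.6 3.6] [[544. 205.]] [ 622. -344.   -0.] [ 552. -330.    0.]
redtopback [ 552. -142.  200.] [5.5 5.5] [[668. 182.]] [ 761. -616.    0.] [ 641. -519.    0.]
0 [485. -75.  -0.] [ 472. -159.    0.]
100 [494. -29. 100.] [484. -96. 100.]
150 [498.  -6. 150.] [489. -64. 150.]
200 [503.  17. 200.] [495. -33. 200.]
(array([485.10482396, -16.04889461, 214.07689658]), [np.float64(12.916708961608903), np.float64(12.916708961609032)]) (array([489.77592107, -27.57837558,  92.69595067]), [np.float64(3.9313951574110155), np.float64(3.9313951574109813)])
```

```bash
python3 -m inch '[{"gripper":0.65,"dx":0,"dy":-0.03,"dz":-0.02,"wx":0,"wy":0,"wz":-6.5},{"gripper":0.65,"dx":0,"dy":-0.06,"dz":-0.045,"wx":0,"wy":0,"wz":-13},{"gripper":0.65,"dx":0,"dy":-0.09,"dz":-0.07,"wx":0,"wy":0,"wz":-13},{"gripper":0.65,"dx":0,"dy":-0.116,"dz":-0.09,"wx":0,"wy":0,"wz":-13},{"gripper":0.65,"dx":0,"dy":-0.116,"dz":-0.09,"wx":0,"wy":0,"wz":-13}]'
python3 -m inch '[{"gripper":0.65,"dx":0,"dy":0,"dz":-0.02,"wx":0,"wy":-4,"wz":0},{"gripper":0.65,"dx":0.002,"dy":0,"dz":-0.045,"wx":0,"wy":-7,"wz":0},{"gripper":0.65,"dx":0.004,"dy":0,"dz":-0.07,"wx":0,"wy":-7,"wz":0},{"gripper":0.65,"dx":0.004,"dy":0,"dz":-0.1,"wx":0,"wy":-7,"wz":0},{"gripper":0.65,"dx":0.004,"dy":0,"dz":-0.1,"wx":0,"wy":-7,"wz":0}]'
python3 - <<'E'
from h import *
s=manip.read_state();im,c=snap("wrist","w4");print(s["eef_pos"],np.degrees(s["eef_rot"]))
print(proj(c,(453.2,12.4,17)))
E
```

```text
clock: 2.8
eef_pos: [445.7, 8.6, 183.5]
eef_rot: [3.141, 0.004, -0.006]
wrist_force: [-0.2, -0.7, -1.0]
finger_gap: 64.1
finger_force: 0.0
clock: 3.22
eef_pos: [449.4, 12.3, 83.2]
eef_rot: [-3.141, -0.117, -0.002]
wrist_force: [-0.8, -0.1, -0.8]
finger_gap: 61.3
finger_force: 0.0
[449.38733553  12.32849247  83.22317618] [-1.79980625e+02 -6.70859389e+00 -1.40910286e-01]
[[320.78373094 236.88887127]]
```

```bash
python3 -m inch '[{"gripper":0.65,"dx":0.001,"dy":0,"dz":-0.025,"wx":0,"wy":0,"wz":0},{"gripper":0.65,"dx":0.002,"dy":0,"dz":-0.05,"wx":0,"wy":0,"wz":0},{"gripper":0.65,"dx":0.0035,"dy":0,"dz":-0.078,"wx":0,"wy":0,"wz":0},{"gripper":0.65,"dx":0.0035,"dy":0,"dz":-0.078,"wx":0,"wy":0,"wz":0},{"gripper":0.3,"dx":0.0035,"dy":0,"dz":-0.078,"wx":0,"wy":0,"wz":0}]' 10
python3 -m inch '[{"gripper":0.2,"dx":0,"dy":0,"dz":0,"wx":0,"wy":0,"wz":0},{"gripper":0.2,"dx":0,"dy":0,"dz":0,"wx":0,"wy":0,"wz":0},{"gripper":0.2,"dx":0,"dy":0,"dz":0,"wx":0,"wy":0,"wz":0},{"gripper":0.2,"dx":0,"dy":0,"dz":0,"wx":0,"wy":0,"wz":0},{"gripper":0.2,"dx":0,"dy":0,"dz":0,"wx":0,"wy":0,"wz":0}]' 10
```

```text
clock: 3.68
eef_pos: [456.1, 12.7, 9.8]
eef_rot: [-3.141, -0.122, -0.002]
wrist_force: [0.9, -0.3, 0.6]
finger_gap: 57.3
finger_force: 0.0
clock: 4.1
eef_pos: [456.0, 12.9, 9.0]
eef_rot: [-3.142, -0.123, -0.001]
wrist_force: [0.4, -0.3, 0.1]
finger_gap: 24.7
finger_force: 0.0
```

The fingers closed past 34 mm with no force, so something is off. I'll check before moving on.

Run:
```python
from h import *
s=manip.read_state();print(s["finger_gap"],s["finger_force"],s["eef_pos"])
a=snap("wrist","w5")[0];b=snap("scene","s5")[0];b2=snap("side","d5")[0];a4=cv2.imread("pics/w4.png")
C=np.zeros((600,800,3),np.uint8)
C[:300,:400]=cv2.resize(a,(400,300));C[:300,400:]=cv2.resize(a4,(400,300))
C[300:,:400]=cv2.resize(b[160:280,340:500],(400,300));C[300:,400:]=cv2.resize(b2[160:280,310:470],(400,300))
cv2.imwrite("pics/c3.png",C)
```

```text
24.692717274123304 0.0 [455.96710063  12.94765212   9.04277427]
```

View pics/c3.png

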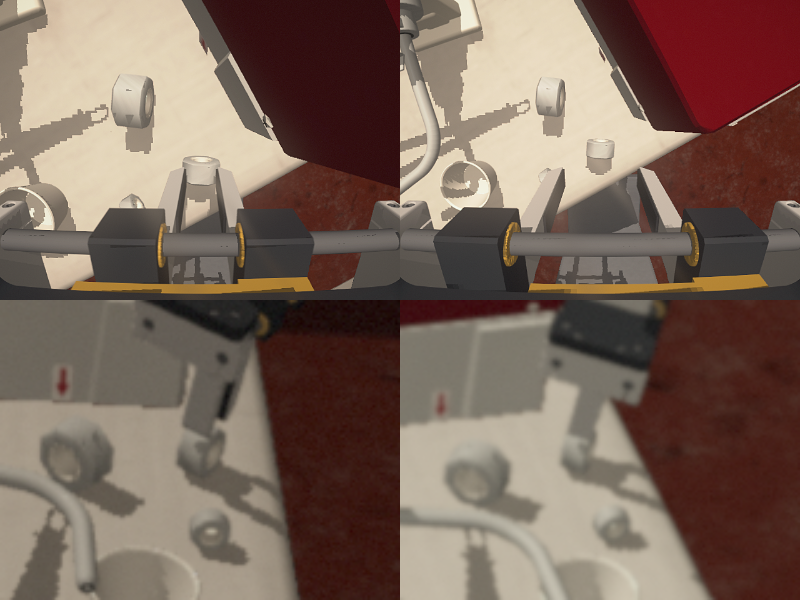

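The view shows the fingers at the collar. In the wrist half it is at about (200,168), which is (320,269) in the full image. I'll check numerically where the tips and the collar lie.

Run:
```python
from h import *
s=manip.read_state();c=cam("wrist",s);sc,si=cam("scene"),cam("side")
p=np.array(s["eef_pos"]);R=Ro.from_euler('xyz',s["eef_rot"]).as_matrix()
print("TCP w",proj(c,p),"scene",proj(sc,p),"side",proj(si,p))
for dy in(12,17): print(dy,"fing near end w",proj(c,p+[0,dy,0]),proj(c,p-[0,dy,0]),"scene",proj(sc,p+[0,dy,0]))
print("collar pix -> z17",plane(c,(320,269),17),"z34",plane(c,(320,269),34), "scene crop px", 340+200*.4,160+455*.4, plane(sc,(420,342-0) if 0 else (420,160+455*.4),17), plane(si,(310+578*.4,160+455*.4),17))
w=cv2.imread("pics/w5.png");g=cv2.cvtColor(w,cv2.COLOR_BGR2GRAY)
for v in range(240,330,6): print(v," ".join("%3d"%x for x in g[v,268:374:4]))
```

```text
TCP w [[320.80085243 262.91195403]] scene [[418.61340557 222.9116896 ]] side [[380.37322528 221.7188897 ]]
12 fing near end w [[300.90129402 262.91037762]] [[340.70053858 262.9006758 ]] scene [[415.38671872 226.45219859]]
17 fing near end w [[292.61549522 262.9059253 ]] [[348.98646638 262.89218423]] scene [[414.02585735 227.94495916]]
collar pix -> z17 [454.18800629  13.45579725  17.        ] z34 [458.75973786  13.40255033  34.        ] scene crop px 420.0 342.0 [330.71819599 258.70813005  17.        ] [151.80966256 218.80013153  17.        ]
240 216 217 218 216 216 216 215 215 214 213 214 215 215 215 215 214 214 213 215 215 216 216 215 214 215 216 215
246 217 216 215 217 216 215 214 214 214 213 213 213 214 215 215 214 215 217 218 216 215 213 210 213 214 214 215
252 216 215 214 214 213 212 215 150 160 165 219 230 233 234 236 238 206 149 181 220 216 215 216 216 215 216 213
258 214 212 213 212 214 214 181 187 182 180 178 174 217 243 242 235 214 184 170 172 178 219 215 215 213 215 214
264 213 213 214 214 214 216 120 148 164 176 194 207 209 211 211 208 205 206 199 182 164 188 215 215 216
[... 428 characters left out ...]
  95 157 187 186 187 188 187
294 187 187 188 187 188 191  77  67 142 116 157 186 211 206 202 198 196 188 114 152 102 101 187 185 187 187 186
300 187 187 187 187 186 171  75  67 139 138 139 138 138 138 139 139 139 141 143 157 104 102 187 185 186 185 185
306 187 187 187 187 186  85  72  71 138 138 138 137 136 137 136 136 137 138 139 176  99 106 180 183 185 185 184
312 187 187 186 186 187  71  69 101 137 138 136 137 135 135 135 134 133 135 137 137  88 100 140 182 182 182 184
318 185 184 185 186 189  74  68 140 222 127 129 134 134 135 136 132 153 131 133 135  77  88  96 179 180 180 182
324 184 185 184 184 139  73  66 139 219 209 207 215 217 216 214 206 201 124 133 131 105  76  89 182 176 177 180
```

```bash
python3 -m inch '[{"gripper":0.2,"dx":0,"dy":0,"dz":0,"wx":0,"wy":0,"wz":0},{"gripper":0.2,"dx":0,"dy":0,"dz":0,"wx":0,"wy":0,"wz":0},{"gripper":0.2,"dx":0,"dy":0,"dz":0,"wx":0,"wy":0,"wz":0},{"gripper":0.2,"dx":0,"dy":0,"dz":0,"wx":0,"wy":0,"wz":0},{"gripper":0.2,"dx":0,"dy":0,"dz":0,"wx":0,"wy":0,"wz":0}]' 10
```

```text
clock: 4.67
eef_pos: [455.6, 13.0, 8.3]
eef_rot: [-3.141, -0.122, -0.001]
wrist_force: [-0.4, -0.3, 0.5]
finger_gap: 18.6
finger_force: 0.0
```

The fingers closed freely, so the real tips must be higher than the nominal TCP. Both the wrist and scene pictures suggest about 20 to 30 mm. I'll reopen and go down gently while watching the force.

```bash
python3 -m inch '[{"gripper":0.65,"dx":0,"dy":0,"dz":0,"wx":0,"wy":0,"wz":0},{"gripper":0.65,"dx":0,"dy":0,"dz":0,"wx":0,"wy":0,"wz":0},{"gripper":0.65,"dx":0,"dy":0,"dz":0,"wx":0,"wy":0,"wz":0},{"gripper":0.65,"dx":0,"dy":0,"dz":0,"wx":0,"wy":0,"wz":0},{"gripper":0.65,"dx":0,"dy":0,"dz":0,"wx":0,"wy":0,"wz":0}]' 10
python3 -m inch '[{"gripper":0.65,"dx":0,"dy":0,"dz":0,"wx":0,"wy":0,"wz":0},{"gripper":0.65,"dx":0,"dy":0,"dz":-0.002,"wx":0,"wy":0,"wz":0},{"gripper":0.65,"dx":0,"dy":0,"dz":-0.004,"wx":0,"wy":0,"wz":0},{"gripper":0.65,"dx":0,"dy":0,"dz":-0.006,"wx":0,"wy":0,"wz":0},{"gripper":0.65,"dx":0,"dy":0,"dz":-0.006,"wx":0,"wy":0,"wz":0}]' 10
```

```text
clock: 5.08
eef_pos: [455.6, 13.0, 8.3]
eef_rot: [-3.141, -0.122, -0.001]
wrist_force: [0.4, 0.4, -0.7]
finger_gap: 48.9
finger_force: 0.0
clock: 5.5
eef_pos: [455.4, 13.0, 1.9]
eef_rot: [-3.141, -0.121, -0.001]
wrist_force: [0.3, -0.2, -1.0]
finger_gap: 61.4
finger_force: 0.0
```

```bash
python3 -m inch '[{"gripper":0.65,"dx":0,"dy":0,"dz":-0.001,"wx":0,"wy":0,"wz":0},{"gripper":0.65,"dx":0,"dy":0,"dz":-0.002,"wx":0,"wy":0,"wz":0},{"gripper":0.65,"dx":0,"dy":0,"dz":-0.003,"wx":0,"wy":0,"wz":0},{"gripper":0.65,"dx":0,"dy":0,"dz":-0.004,"wx":0,"wy":0,"wz":0},{"gripper":0.65,"dx":0,"dy":0,"dz":-0.004,"wx":0,"wy":0,"wz":0}]' 10
python3 -m inch '[{"gripper":0.65,"dx":0,"dy":0,"dz":-0.001,"wx":0,"wy":0,"wz":0},{"gripper":0.65,"dx":0,"dy":0,"dz":-0.002,"wx":0,"wy":0,"wz":0},{"gripper":0.65,"dx":0,"dy":0,"dz":-0.003,"wx":0,"wy":0,"wz":0},{"gripper":0.65,"dx":0,"dy":0,"dz":-0.004,"wx":0,"wy":0,"wz":0},{"gripper":0.65,"dx":0,"dy":0,"dz":-0.004,"wx":0,"wy":0,"wz":0}]' 10
```

```text
clock: 5.92
eef_pos: [455.5, 13.0, -1.8]
eef_rot: [-3.141, -0.122, -0.001]
wrist_force: [0.4, 0.7, 0.2]
finger_gap: 61.3
finger_force: 0.0
clock: 6.33
eef_pos: [455.5, 13.0, -5.9]
eef_rot: [-3.141, -0.122, -0.001]
wrist_force: [-0.4, 0.3, -0.7]
finger_gap: 61.1
finger_force: 0.0
```

```bash
python3 -m inch '[{"gripper":0.65,"dx":0,"dy":0,"dz":-0.001,"wx":0,"wy":0,"wz":0},{"gripper":0.65,"dx":0,"dy":0,"dz":-0.002,"wx":0,"wy":0,"wz":0},{"gripper":0.65,"dx":0,"dy":0,"dz":-0.003,"wx":0,"wy":0,"wz":0},{"gripper":0.65,"dx":0,"dy":0,"dz":-0.004,"wx":0,"wy":0,"wz":0},{"gripper":0.65,"dx":0,"dy":0,"dz":-0.005,"wx":0,"wy":0,"wz":0}]' 10
python3 -m inch '[{"gripper":0.5,"dx":-0.001,"dy":0,"dz":-0.001,"wx":0,"wy":0,"wz":0},{"gripper":0.5,"dx":-0.002,"dy":0,"dz":-0.002,"wx":0,"wy":0,"wz":0},{"gripper":0.5,"dx":-0.002,"dy":0,"dz":-0.003,"wx":0,"wy":0,"wz":0},{"gripper":0.5,"dx":-0.002,"dy":0,"dz":-0.004,"wx":0,"wy":0,"wz":0},{"gripper":0.5,"dx":-0.002,"dy":0,"dz":-0.005,"wx":0,"wy":0,"wz":0}]' 10
python3 - <<'E'
from h import *
s=manip.read_state();print(s["joints"],s["eef_pos"],s["eef_rot"])
for n in("scene","side","wrist"):snap(n,n+"6")
# tip measure from wrist: open fingers image w1 (gap 94)
E
```

```text
clock: 6.75
eef_pos: [455.6, 13.0, -10.8]
eef_rot: [-3.141, -0.122, -0.001]
wrist_force: [0.3, -0.8, -0.1]
finger_gap: 60.9
finger_force: 0.0
clock: 7.17
eef_pos: [453.6, 13.0, -15.8]
eef_rot: [-3.141, -0.122, -0.001]
wrist_force: [-0.2, 1.0, 0.8]
finger_gap: 46.8
finger_force: 0.0
[-0.05672354  0.30369832  2.0486595   0.01121663  0.66729495  1.50683993] [453.62312181  12.98415392 -15.75903031] [-3.14141805e+00 -1.22166726e-01 -1.16474960e-03]
```

```bash
python3 -m inch '[{"gripper":0.3,"dx":0,"dy":0,"dz":-0.001,"wx":0,"wy":0,"wz":0},{"gripper":0.3,"dx":0,"dy":0,"dz":-0.002,"wx":0,"wy":0,"wz":0},{"gripper":0.3,"dx":0,"dy":0,"dz":-0.002,"wx":0,"wy":0,"wz":0},{"gripper":0.3,"dx":0,"dy":0,"dz":-0.002,"wx":0,"wy":0,"wz":0},{"gripper":0.3,"dx":0,"dy":0,"dz":-0.002,"wx":0,"wy":0,"wz":0}]' 10
python3 -m inch '[{"gripper":0.3,"dx":0,"dy":0,"dz":0,"wx":0,"wy":0,"wz":0},{"gripper":0.3,"dx":0,"dy":0,"dz":0,"wx":0,"wy":0,"wz":0},{"gripper":0.3,"dx":0,"dy":0,"dz":0,"wx":0,"wy":0,"wz":0},{"gripper":0.3,"dx":0,"dy":0,"dz":0,"wx":0,"wy":0,"wz":0},{"gripper":0.3,"dx":0,"dy":0,"dz":0,"wx":0,"wy":0,"wz":0}]' 10
python3 - <<'E'
from h import *
a=snap("wrist","w7")[0];b=snap("scene","s7")[0]
s=manip.read_state();np.save("w7.npy",np.array([*s["eef_pos"],*s["eef_rot"]]));print(s["finger_gap"],s["finger_force"],s["wrist_force"])
g=cv2.cvtColor(a,cv2.COLOR_BGR2GRAY)
for v in range(240,330,6): print(v," ".join("%3d"%x for x in g[v,268:374:4]))
g=cv2.cvtColor(b,cv2.COLOR_BGR2GRAY);print("scene")
for v in range(196,240,3): print(v," ".join("%3d"%x for x in g[v,400:446:2]))
E
```

```text
clock: 7.73
eef_pos: [453.6, 13.0, -17.7]
eef_rot: [-3.141, -0.122, -0.001]
wrist_force: [-0.9, 0.1, -0.8]
finger_gap: 34.3
finger_force: 9.9
clock: 8.15
eef_pos: [453.6, 13.0, -17.6]
eef_rot: [-3.141, -0.122, -0.001]
wrist_force: [-0.3, -0.7, -0.2]
finger_gap: 34.4
finger_force: 9.9
33.973416485598854 9.916393797221872 [-0.92767598 -0.04601697 -1.22888878]
240 203 204 205 204 204 203 203 202 201 200 201 202 202 203 202 199 200 199 200 199 200 202 203 203 203 203 203
246 205 204 204 203 203 202 202 202 200 199 200 201 202 201 200 201 201 200 203 202 204 205 202 200 201 203 203
252 204 204 202 201 199 199 199 199 200 201 200 200 201 202 202 200 202 203 205 204 205 202 198 196 199 201 201
258 202 201 201 199 201 200 201 142 148 146 196 194 223 225 216 229 191 139 139 200 203 202 200 203 203 202 200
264 199 199 199 200 200 194 161 159 156 153 162 200 221 224 225 221 206 146 175 157 159 153 209 202 202 201 201
270 201 204 172 175 167 105 131 142 192 183 181 178 177 177 178 177 176 161 175 176 178 166 163 175 173 190 204
276 174 176 175 174  80 129 137 149 161 171 181 182 183 184 185 187 
[... 1685 characters left out ...]
 103 152 153 152 149 146 138
220 155 155 154 153 155 144  98  94  97  96  94  93  95 117 102 133 149 154 152 151 149 145 141
223 157 157 156 156 157 138  95  95  95  95  96  86 110 111 111 113  97 126 148 151 147 146 144
226 157 159 156 155 156 150  99  90  95  94  94  85 101  89  93  92  91  91  94  93  98 118 137
229 155 158 159 158 158 156 154  96  85  83  87  81  87  93  93  93  93  92  93  91  98  93  91
232 154 159 159 157 155 155 157 149  99  93  90  91  91  92  91  93  92  93  91  89 131 147 112
235 156 159 158 157 156 156 155 158 148  97  91  93  93  92  93  94  94  93  94  92  99 143 147
238 158 158 159 157 156 155 155 156 159 127  93  91  91  92  92  94 100 121 125 137 152 151 147
```

Gripped: gap 34 mm, force 9.9 N. The real fingertips sit about 25 mm short of the nominal TCP, so the collar centre is at roughly tool z −34.5 mm. Next I'll work out the spout line in 3D.

Run:
```python
from h import *
for n,r,c in(("scene",range(236,282,4),range(355,392)),("side",range(250,290,4),range(346,390))):
    g=cv2.cvtColor(cv2.imread(f"pics/{n}0.png"),cv2.COLOR_BGR2GRAY);print(n,c[0])
    for v in r: print(v," ".join("%3d"%x for x in g[v,c[0]:c[-1]+1]))
g=cv2.cvtColor(cv2.imread("pics/w3.png"),cv2.COLOR_BGR2GRAY);print("w3 cols",range(216,284,4))
for v in range(180,216): print(v," ".join("%3d"%x for x in g[v,216:284:4]))
```

```text
scene 355
236  98 109 118 129 135 140 148 154 155 152 147 134 114  90  87  81  82  83  88  85  89  88  85  91  89  90  88  86  87  89  90  92  93  93 103 123 134
240 150 149 142 132 106  95 107 121 131 142 149 159 160 155 151 141 134 133 132 127 101  97  97  91  90  91  87  90  89  89  91  87  88  89  87  90  88
244 153 152 152 147 119  95 104 124 104  98 108 128 141 150 156 158 153 145 131 123 136 149 152 153 149 138 135 126  96  94  90  89  88  88  88  89  90
248 153 153 149 128 104 129 151 152 152 148 131  95 103 129 143 153 157 156 147 134 119 118 148 154 153 154 155 153 153 152 154 154 154 153 152 153 155
252 141 119  93  87  88  88  93  99 114  96  99 130 151 148 141 148 154 157 152 142 124 108 120 152 155 155 154 153 154 153 153 153 153 155 153 153 155
256  93  85  87  87  86  86  91  88  90 102 133 149 152 148 138 148 154 156 154 146 131 107 103 140 154 156 154 155 154 154 152 152 154 152 153 153 154
260  88  87  86  88  87  88  89  90  89  92 111 137 150 148 134 144 152 156 156 148 134 114 101 124 149 153 155 155 156 156 149 147 144 139 136 129 126
264  87  88  86  90  88  8
[... 4461 characters left out ...]
 125 153 215 209 207 224 145 120 160 157 161 162 160
207 211  94 180 143 135 211 209 208 207 210 153 118 156 151 161 161 152
208 211 131 150 100 212 212 207 207 207 218 156 113 145 237 161 159 241
209 209 210 106 197 214 209 206 206 209 150 162 175 233 242 161 156 238
210 210 214 207 215 209 207 206 207 209 143 166 182 239 160 161 172 235
211 210 211 214 211 209 203 206 209 212 144 174 184 238 148 161 190 233
212 209 208 210 209 208 206 209 210 214 141 185 188 240 155 161 191 233
213 209 208 210 208 208 208 210 212 213 142 127 195 247 158 162 190 233
214 207 208 208 208 210 209 211 213 214 146 122 206 246 159 161 189 233
215 208 209 208 208 211 211 211 212 215 145 125 129 149 160 161 223 233
```

```bash
cat > tube.py <<'E'
from h import *
from scipy.optimize import brentq
W=[(224,203.8),(228,202.4),(232,201),(236,199.4),(240,198),(244,196.4),(248,195.3),(252,194),(256,192.2),(260,190.5)]
S=np.array([(264,373.3),(260,372.9),(256,372.6),(252,372.3),(268,373.8)][:]);S=S[S[:,0].argsort()]
D=np.array([(258,362.5),(262,365),(266,367.5),(270,369.5),(274,371.2),(278,372.9)])
E
python3 - <<'E'
from tube import *
c3=camf("w3.npy")
for n,L in(("scene",S),("side",D)):
    c=cam(n);k=np.polyfit(L[:,0],L[:,1],1 if n=="scene" else 2)
    for w in W:
        o,d=ray(c3,w)
        f=lambda z:(lambda q:q[0]-np.polyval(k,q[1]))(proj(c,o+d*(z-o[2])/d[2])[0])
        z=np.linspace(40,120,81);v=[f(a) for a in z];i=[j for j in range(80) if v[j]*v[j+1]<0]
        for j in i: zz=brentq(f,z[j],z[j+1]);X=o+d*(zz-o[2])/d[2];print(n,w,X.round(1),proj(c,X)[0].round(1))
print("tip",tri([(c3,(221,204.7)),(cam("scene"),(375,273)),(cam("side"),(375.5,282))]))
for p,q,r in[((284,118),(330,225),None)]: pass
s0=cv2.cvtColor(cv2.imread("pics/scene0.png"),6);d0=cv2.cvtColor(cv2.imread("pics/side0.png"),6)
print("scene straight cols 300..350 step6 rows 208..240")
for v in range(212,240): print(v,s0[v,306:356:6])
print("side cols 296..346 rows 232..256")
for v in range(234,256): print(v,d0[v,300:350:6])
g=cv2.cvtColor(cv2.imread("pics/w3.png"),6)
print("w3 rows");[print(v,g[v,274:296]) for v in range(114,160,6)]
E
```

```text
scene (224, 203.8) [410.6 239.9  49.6] [376.  292.4]
scene (228, 202.4) [411.5 236.9  42.4] [376.2 294.7]
side (232, 201) [420.5 227.7  66.6] [374.7 284. ]
side (236, 199.4) [424.6 222.6  71.3] [373.2 278.9]
side (240, 198) [427.5 218.2  72.6] [372.1 275.9]
side (244, 196.4) [430.6 213.8  73.8] [370.9 273. ]
side (248, 195.3) [432.6 209.8  72.6] [370.2 271.5]
side (252, 194) [434.9 205.7  71.9] [369.3 269.7]
side (256, 192.2) [438.1 201.6  72.5] [368.  267.1]
side (260, 190.5) [441.  197.5  72.4] [366.9 265. ]
tip (array([417.21246383, 236.29546644,  79.67561495]), [np.float64(0.3860387757317431), np.float64(1.1759589245180795), np.float64(1.3912298364642746)])
scene straight cols 300..350 step6 rows 208..240
212 [ 90  98 123 154 151 154 151 151 153]
213 [ 92  83 129 153 153 153 153 151 153]
214 [ 94  82 142 154 153 152 153 150 153]
215 [ 94  90 151 152 151 153 153 150 154]
216 [101 113 151 151 152 152 153 151 153]
217 [124 141 151 153 151 152 153 152 153]
218 [113 151 153 152 151 153 153 151 153]
219 [ 95 131 151 152 152 152 153 153 152]
220 [ 92 105 140 152 152 152 153 151 151]
221
[... 1819 characters left out ...]
0 220 211 210 210
 209 210 210 209]
120 [134 134 119 133 164 179 199 209 213 205 198 190 177 149 168 217 210 211
 210 210 210 208]
126 [133 133 132 116 154 174 194 205 213 208 201 191 183 158 157 217 211 211
 211 210 211 210]
132 [135 136 136 111 147 170 188 205 211 210 203 195 188 165 150 220 214 213
 212 212 212 213]
138 [131 137 233 196 125 162 182 201 210 211 206 198 189 174 150 185 214 210
 208 209 208 208]
144 [133 127 136 223 129 153 177 196 208 212 207 200 191 179 156 170 217 212
 210 209 200 219]
150 [133 132 133 131 118 151 173 191 206 209 208 203 194 184 162 127 134 135
 135 135 135 134]
156 [134 133 133 131 124 162 180 196 206 209 204 197 186 175 151 120 132 133
 133 134 134 134]
```

```bash
python3 -m inch '[{"gripper":0.3,"dx":0,"dy":0,"dz":0.02,"wx":0,"wy":0,"wz":0},{"gripper":0.3,"dx":0,"dy":0,"dz":0.05,"wx":0,"wy":0,"wz":0},{"gripper":0.3,"dx":0,"dy":0,"dz":0.085,"wx":0,"wy":0,"wz":0},{"gripper":0.3,"dx":0,"dy":0.01,"dz":0.118,"wx":0,"wy":0,"wz":0},{"gripper":0.3,"dx":0,"dy":0.04,"dz":0.118,"wx":0,"wy":0,"wz":0}]' 10
python3 -m inch '[{"gripper":0.3,"dx":-0.006,"dy":0.03,"dz":0,"wx":0,"wy":0,"wz":7},{"gripper":0.3,"dx":-0.012,"dy":0.06,"dz":0,"wx":0,"wy":0,"wz":14},{"gripper":0.3,"dx":-0.018,"dy":0.09,"dz":0,"wx":0,"wy":0,"wz":21},{"gripper":0.3,"dx":-0.024,"dy":0.125,"dz":0,"wx":0,"wy":0,"wz":28},{"gripper":0.3,"dx":-0.03,"dy":0.16,"dz":0,"wx":0,"wy":0,"wz":35}]'
python3 -m inch '[{"gripper":0.3,"dx":-0.006,"dy":0.02,"dz":0,"wx":0,"wy":0,"wz":7},{"gripper":0.3,"dx":-0.012,"dy":0.035,"dz":0,"wx":0,"wy":0,"wz":14},{"gripper":0.3,"dx":-0.0194,"dy":0.045,"dz":0,"wx":0,"wy":0,"wz":21},{"gripper":0.3,"dx":-0.0194,"dy":0.045,"dz":0,"wx":0,"wy":0,"wz":28},{"gripper":0.3,"dx":-0.0194,"dy":0.045,"dz":0,"wx":0,"wy":0,"wz":35}]'
python3 -m inch '[{"gripper":0.3,"dx":0,"dy":0,"dz":0,"wx":0,"wy":0,"wz":7},{"gripper":0.3,"dx":0,"dy":0,"dz":0,"wx":0,"wy":0,"wz":14},{"gripper":0.3,"dx":0,"dy":0,"dz":0,"wx":0,"wy":0,"wz":21},{"gripper":0.3,"dx":0,"dy":0,"dz":0,"wx":0,"wy":0,"wz":28},{"gripper":0.3,"dx":0,"dy":0,"dz":0,"wx":0,"wy":0,"wz":35}]'
python3 -m inch '[{"gripper":0.3,"dx":0,"dy":0,"dz":0,"wx":0,"wy":0,"wz":7},{"gripper":0.3,"dx":0,"dy":0,"dz":0,"wx":0,"wy":0,"wz":14},{"gripper":0.3,"dx":0,"dy":0,"dz":0,"wx":0,"wy":0,"wz":16.3},{"gripper":0.3,"dx":0,"dy":0,"dz":0,"wx":0,"wy":0,"wz":16.3},{"gripper":0.3,"dx":0,"dy":0,"dz":0,"wx":0,"wy":0,"wz":16.3}]'
```

```text
clock: 8.67
eef_pos: [456.5, 51.7, 106.3]
eef_rot: [-3.142, -0.131, -0.004]
wrist_force: [1.3, 0.1, -0.1]
finger_gap: 34.2
finger_force: 9.9
clock: 9.08
eef_pos: [423.0, 214.4, 100.5]
eef_rot: [-3.142, -0.122, 0.615]
wrist_force: [0.2, -0.1, -0.7]
finger_gap: 34.1
finger_force: 9.9
clock: 9.5
eef_pos: [403.7, 258.5, 100.3]
eef_rot: [-3.141, -0.122, 1.228]
wrist_force: [-0.0, -0.6, -0.3]
finger_gap: 33.7
finger_force: 9.9
clock: 9.92
eef_pos: [404.2, 257.9, 100.3]
eef_rot: [-3.141, -0.122, 1.837]
wrist_force: [-0.1, -0.5, -0.7]
finger_gap: 34.2
finger_force: 9.9
clock: 10.33
eef_pos: [404.2, 257.9, 100.2]
eef_rot: [-3.141, -0.122, 2.114]
wrist_force: [0.3, 0.6, -1.5]
finger_gap: 34.3
finger_force: 9.9
```

```bash
python3 -m inch '[{"gripper":0.3,"dx":0,"dy":0,"dz":-0.015,"wx":0,"wy":0,"wz":0},{"gripper":0.3,"dx":0,"dy":0,"dz":-0.035,"wx":0,"wy":0,"wz":0},{"gripper":0.3,"dx":0,"dy":0,"dz":-0.055,"wx":0,"wy":0,"wz":0},{"gripper":0.3,"dx":0,"dy":0,"dz":-0.055,"wx":0,"wy":0,"wz":0},{"gripper":0.3,"dx":0,"dy":0,"dz":-0.055,"wx":0,"wy":0,"wz":0}]' 10
python3 - <<'E'
from h import *
s=manip.read_state();np.save("w8.npy",np.array([*s["eef_pos"],*s["eef_rot"]]));print(s["eef_pos"],s["eef_rot"],s["wrist_force"])
w,c=snap("wrist","w8");a,sc=snap("scene","s8");b,si=snap("side","d8")
tip=(417.3,236.5,80);col=np.array(s["eef_pos"])+[.2,-.3,34.6]
for n,k in(("w",c),("sc",sc),("si",si)): print(n,"tip",proj(k,tip).round(1),"col",proj(k,col).round(1))
def cr(im,p,h,f):
    x,y=np.round(p[0]).astype(int);x=int(np.clip(x,h[0],640-h[0]));y=int(np.clip(y,h[1],480-h[1]));return cv2.resize(im[y-h[1]:y+h[1],x-h[0]:x+h[0]],None,fx=f,fy=f,interpolation=0),(x-h[0],y-h[1])
C=np.zeros((600,800,3),np.uint8)
x,o=cr(w,proj(c,col),(100,150),2);C[:600,:400]=x;print("w off",o,"x2")
x,o=cr(a,proj(sc,tip),(40,30),5);C[:300,400:]=x;print("sc off",o,"x5 at(400,0)")
x,o=cr(b,proj(si,tip),(40,30),5);C[300:,400:]=x;print("si off",o,"x5 at (400,300)")
cv2.imwrite("pics/c4.png",C)
E
```

```text
clock: 10.75
eef_pos: [403.9, 257.8, 45.2]
eef_rot: [-3.14, -0.122, 2.114]
wrist_force: [-0.3, -0.4, -0.3]
finger_gap: 34.1
finger_force: 9.9
[403.86235808 257.83161642  45.24660466] [-3.13993078 -0.12238346  2.11449013] [-0.33960768 -0.38726132 -0.3183388 ]
w tip [[322.9 327.2]] col [[322.1 281.5]]
sc tip [[374.2 272.3]] col [[374.9 285. ]]
si tip [[376.2 282.5]] col [[381.6 294.5]]
w off (222, 131) x2
sc off (334, 242) x5 at(400,0)
si off (336, 252) x5 at (400,300)
```

View pics/c4.png

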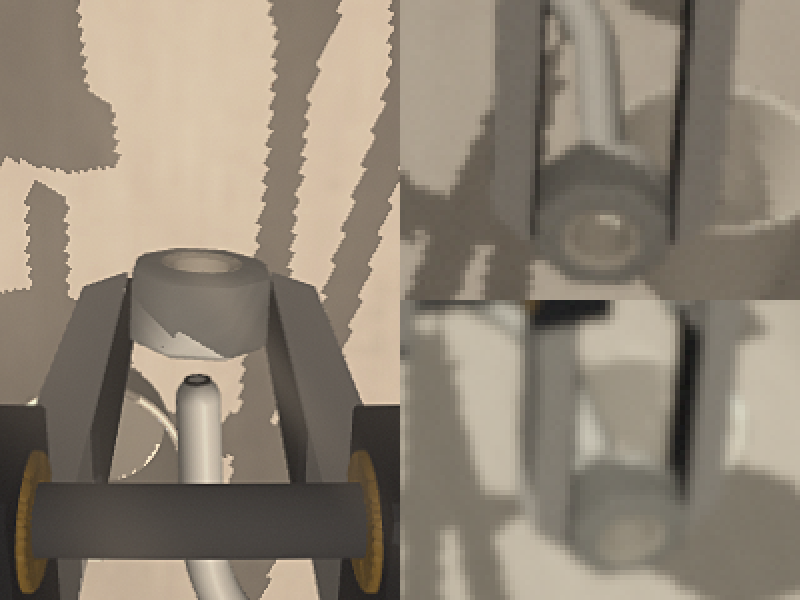

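The last view shows the collar centred over the tube in the wrist crop, at x≈200 against the tube's x≈199, with the tip at (199,378). In the scene and side crops the bore centres are at (602,235) and (637,530). Next I'll compare heights numerically.

Run:
```python
from h import *
c=camf("w8.npy");sc,si=cam("scene"),cam("side");q=np.load("w8.npy")
a=np.radians(121.2);u=np.array([np.cos(a),np.sin(a),0]);z=np.array([0,0,1.])
for da in(-3,0,3):
  col=q[:3]+[.2,-.3,34.6]+da*u
  f=lambda k,X,o,s,p:((proj(k,X)[0]-o)*s+p).round(1)
  print(da,"w far top",f(c,col+10*u+17*z,(222,131),2,0),"near top",f(c,col-10*u+17*z,(222,131),2,0),"bore far",f(c,col+10*u,(222,131),2,0))
for h in(-2,0,2):
  col=q[:3]+[.2,-.3,34.6+h]
  print(h,"sc bore",f(sc,col+10*u,(334,242),5,(400,0)),"si",f(si,col+10*u,(336,252),5,(400,300)))
for h in (77,80,83):
  X=np.array([417.3,236.5,h]);print("tip",h,f(c,X,(222,131),2,0),f(c,X-20*u,(222,131),2,0))
# tip: w3 + w8 + scene + side
c3=camf("w3.npy")
print(tri([(c3,(221,204.7)),(c,(222+99.5,131+190)),(sc,(375,273)),(si,(375.5,282))]),tri([(c3,(221,204.7)),(c,(222+99.5,131+190))]))
```

```text
-3 w far top [200.3 293.4] near top [200.2 375. ] bore far [200.2 274.4]
0 w far top [200.3 280.9] near top [200.2 363. ] bore far [200.2 262.9]
3 w far top [200.3 268.2] near top [200.2 350.9] bore far [200.2 251.3]
-2 sc bore [604.9 247.4] si [637.9 542. ]
0 sc bore [605.4 241.7] si [638.6 537.5]
2 sc bore [605.9 235.9] si [639.3 533. ]
tip 77 [201.8 387.8] [201.7 456.9]
tip 80 [201.8 392.4] [201.7 462.4]
tip 83 [201.8 397.3] [201.7 468.2]
(array([416.65333821, 237.51283175,  79.86629978]), [np.float64(0.7038593955847378), np.float64(2.1475145843537353), np.float64(0.9757458728586631), np.float64(2.1580756512481076)]) (array([416.03885969, 238.00392552,  76.21505648]), [np.float64(0.4393192002656428), np.float64(0.4393192002656535)])
```

Run:
```python
from h import *
for n,x,y in(("scene",366,268),("side",366,278)):
    g=cv2.cvtColor(cv2.imread(f"pics/{n}0.png"),6);print(n,x)
    for v in range(y,y+14): print(v,g[v,x:x+17])
c=camf("w8.npy");c3=camf("w3.npy");sc,si=cam("scene"),cam("side")
O=dict(w3=(c3,(218.8,205.2)),w8=(c,(321.5,320)),sc=(sc,(374.3,276)),si=(si,(375.3,286)))
for ks in(("w3","w8","sc","si"),("w3","sc","si"),("w3","sc"),("w3","si"),("w8","sc","si"),("sc","si")):
    X,e=tri([O[k] for k in ks]);print(ks,X.round(1),np.round(e,1))
P=dict(sc=(sc,(374.4,289)),si=(si,(383.4,298)),w=(c,(322.2,262)))
for ks in(("sc","si","w"),("sc","w"),("si","w")):
    X,e=tri([P[k] for k in ks]);print("bore far face",ks,X.round(1),np.round(e,1))
b=cv2.cvtColor(cv2.imread("pics/s8.png"),6);print("s8 bore cols 362..390");[print(v,b[v,360:392]) for v in range(266,302)]
```

```text
scene 366
268 [154 153 153 150 143 149 154 157 153 143 128 105  89 101 107 109 110]
269 [154 154 151 148 140 149 155 155 154 143 128 107  90  97 104 108 110]
270 [153 154 152 149 138 146 151 155 150 140 124 108  89  93 104 109 109]
271 [154 153 152 148 135 140 143 144 141 130 118  98  87  90 105 107 112]
272 [153 154 151 147 133 130 130 129 126 117 103  94  88  90 104 108 110]
273 [154 154 152 146 129 119 111  93  87  76  72  79  86  95 103 105 108]
274 [152 152 153 150 136 100  83  69  83  76  58  65  86  98 103 106 108]
275 [152 153 151 151 143 105  64  67  88  87  72  62  89  99 103 105 108]
276 [154 152 153 152 149 135 103  78  74  76  82  94  95  98 103 106 108]
277 [152 150 151 152 152 148 141 128 111 115 142 153 112 100 104 105 108]
278 [153 152 151 152 151 152 152 149 143 140 140 159 141 107 102 104 109]
279 [152 150 149 149 152 153 153 153 153 147 136 143 154 130 107 105 107]
280 [152 150 150 151 152 153 153 152 151 149 140 125 142 151 125 112 110]
281 [152 152 151 151 154 154 154 153 152 152 144 115 117 139 148 135 116]
side 366
278 [190 178 156 154 169 182 189 189 182 168 
[... 5646 characters left out ...]
 105 106 106 109 109 111]
297 [122 158 160 160 159 156 143 118 102  98  98  98  99  99  99  99  98  96
  97  96 104 115 103  99 104 103 106 108 107 111 110 110]
298 [144 157 160 160 160 160 158 148 137 133 123 122 122 113 113 111 112 105
 112 118 131 147 132 106 100 101 106 106 108 108 109 110]
299 [133 157 159 162 162 162 161 157 157 155 154 154 155 153 152 153 151 151
 151 152 155 159 155 136 111 106 105 107 108 110 111 111]
300 [148 159 160 161 162 161 161 159 160 160 162 161 163 161 161 161 162 159
 161 161 163 163 161 156 142 113 105 107 108 109 110 112]
301 [156 161 161 162 161 162 161 161 162 162 163 161 163 164 161 161 163 160
 161 163 163 162 164 162 158 142 106 105 106 110 109 112]
```

```bash
python3 -m inch '[{"gripper":0.3,"dx":0,"dy":0,"dz":-0.002,"wx":0,"wy":0,"wz":0},{"gripper":0.3,"dx":0,"dy":0,"dz":-0.004,"wx":0,"wy":0,"wz":0},{"gripper":0.3,"dx":0.0021,"dy":-0.0034,"dz":-0.004,"wx":0,"wy":0,"wz":0},{"gripper":0.3,"dx":0.0041,"dy":-0.0068,"dz":-0.004,"wx":0,"wy":0,"wz":0},{"gripper":0.3,"dx":0.0041,"dy":-0.0068,"dz":-0.004,"wx":0,"wy":0,"wz":0}]' 5
python3 -m inch '[{"gripper":0.3,"dx":0.0005,"dy":-0.0009,"dz":0,"wx":0,"wy":0,"wz":0},{"gripper":0.3,"dx":0.001,"dy":-0.0017,"dz":0,"wx":0,"wy":0,"wz":0},{"gripper":0.3,"dx":0.0015,"dy":-0.0026,"dz":0,"wx":0,"wy":0,"wz":0},{"gripper":0.3,"dx":0.0021,"dy":-0.0034,"dz":0,"wx":0,"wy":0,"wz":0},{"gripper":0.3,"dx":0.0021,"dy":-0.0034,"dz":0,"wx":0,"wy":0,"wz":0}]'
python3 - <<'E'
from h import *
s=manip.read_state();np.save("w9.npy",np.array([*s["eef_pos"],*s["eef_rot"]]));print(s["wrist_force"],s["moment"])
w,c=snap("wrist","w9");a,sc=snap("scene","s9")
g=cv2.cvtColor(w,6);print("wrist");[print(v,g[v,286:360:3]) for v in range(290,342,3)]
E
```

```text
clock: 11.32
eef_pos: [408.8, 250.6, 41.5]
eef_rot: [3.142, -0.122, 2.115]
wrist_force: [0.0, 0.1, -0.2]
finger_gap: 34.3
finger_force: 5.0
clock: 11.73
eef_pos: [410.5, 247.7, 41.4]
eef_rot: [-3.141, -0.122, 2.116]
wrist_force: [0.6, -0.5, -1.3]
finger_gap: 34.4
finger_force: 5.0
[ 0.55014032 -0.47043937 -1.32613879] [-0.04723746 -0.14272806 -0.01518856]
wrist
290 [ 61 105 114 121 130 106 113 115 116 116 116 117 116 116 118 117 119 119
 119 115 115 107 100  90  57]
293 [ 60 105 116 123 133 142 107 114 116 115 113 114 115 116 116 116 118 120
 116 116 114 106 102  88  59]
296 [ 63 105 115 130 105 104 161 113 114 114 115 113 113 115 116 117 119 117
 116 115 111 105 102  91  62]
299 [ 63 109 116 128 144 106 157 165 162 109 115 114 114 117 117 114 116 114
 116 113 110 106 103  89  67]
302 [ 55 138 107 128 141 153 159 167 174 182 113 115 115 115 112 114 113 113
 114 112 108 107 106  85  71]
305 [ 57  95 179 202 123 153 165 171 177 181 184 191 111 111 111 111 112 114
 112 107 106 103 115  85  74]
308 [ 56  96  91 153 199 202 141 155 171 172 178 179 184 199 105 153 185 105
 103 123 122 120 
[... 489 characters left out ...]
 186 206 198 187 157 192 184
 172 120 117 119 121 120 103]
326 [143 139 141 140 137 186 195 112  96 132 161 185 206 200 186 161 171 118
 121 119 118 118 120 119 118]
329 [140 139 140 140 139 136 189 180  94 132 160 183 204 201 185 156 113 122
 121 119 119 117 119 115 191]
332 [139 140 140 141 140 142 122 232  87 131 159 183 203 202 186 158 118 120
 121 119 118 118 119 118 122]
335 [139 140 140 140 139 140 104 170  80 128 158 183 203 201 185 158 118 121
 118 118 118 117 118 117 120]
338 [141 140 139 141 139 129 108 113  84 129 157 181 201 204 188 164 119 119
 117 118 116 118 116 119 119]
341 [140 139 140 139 215  98 107 103  85 127 155 182 201 203 188 165 117 118
 118 118 117 116 118 118 120]
```

```bash
python3 -m inch '[{"gripper":0.3,"dx":-0.0007,"dy":-0.0004,"dz":0,"wx":0,"wy":0,"wz":1},{"gripper":0.3,"dx":-0.0007,"dy":-0.0004,"dz":0,"wx":0,"wy":0,"wz":1},{"gripper":0.3,"dx":-0.0002,"dy":-0.0012,"dz":0,"wx":0,"wy":0,"wz":1},{"gripper":0.3,"dx":0.0003,"dy":-0.002,"dz":0,"wx":0,"wy":0,"wz":1},{"gripper":0.3,"dx":0.0003,"dy":-0.002,"dz":0,"wx":0,"wy":0,"wz":1}]'
python3 -m inch '[{"gripper":0.3,"dx":0.0005,"dy":-0.0009,"dz":0,"wx":0,"wy":0,"wz":0},{"gripper":0.3,"dx":0.001,"dy":-0.0017,"dz":0,"wx":0,"wy":0,"wz":0},{"gripper":0.3,"dx":0.0015,"dy":-0.0026,"dz":0,"wx":0,"wy":0,"wz":0},{"gripper":0.3,"dx":0.0015,"dy":-0.0026,"dz":0,"wx":0,"wy":0,"wz":0},{"gripper":0.3,"dx":0.0015,"dy":-0.0026,"dz":0,"wx":0,"wy":0,"wz":0}]'
```

```text
clock: 12.25
eef_pos: [410.8, 245.7, 41.3]
eef_rot: [-3.141, -0.122, 2.133]
wrist_force: [0.3, 0.9, -2.1]
finger_gap: 34.4
finger_force: 5.0
clock: 12.67
eef_pos: [412.3, 243.1, 41.4]
eef_rot: [-3.141, -0.122, 2.133]
wrist_force: [-0.0, 0.6, -0.1]
finger_gap: 34.3
finger_force: 5.0
```

```bash
python3 -m inch '[{"gripper":0.3,"dx":0.0005,"dy":-0.0009,"dz":0,"wx":0,"wy":0,"wz":0},{"gripper":0.3,"dx":0.001,"dy":-0.0017,"dz":0,"wx":0,"wy":0,"wz":0},{"gripper":0.3,"dx":0.0015,"dy":-0.0026,"dz":0,"wx":0,"wy":0,"wz":0},{"gripper":0.3,"dx":0.0021,"dy":-0.0034,"dz":0,"wx":0,"wy":0,"wz":0},{"gripper":0.3,"dx":0.0026,"dy":-0.0042,"dz":0,"wx":0,"wy":0,"wz":0}]'
python3 - <<'E'
from h import *
s=manip.read_state();np.save("w10.npy",np.array([*s["eef_pos"],*s["eef_rot"]]));print(s["wrist_force"],s["moment"])
w,c=snap("wrist","w10")
g=cv2.cvtColor(w,6);print("wrist");[print(v,g[v,283:361:3]) for v in range(246,342,4)]
E
```

```text
clock: 13.08
eef_pos: [414.9, 238.9, 41.4]
eef_rot: [-3.141, -0.122, 2.133]
wrist_force: [-0.4, -0.3, -1.2]
finger_gap: 34.3
finger_force: 5.0
[-0.4370803  -0.26294771 -1.21940835] [-0.09034679 -0.16978591  0.02830509]
wrist
246 [196 194 191 193 193 193 194 193 193 195 194 195 194 195 195 194 195 194
 195 197 196 193 179 121 123 123]
250 [197 192 188 190 193 195 193 192 193 192 193 194 193 194 195 194 195 194
 195 197 198 195 106 122 124 123]
254 [195 192 191 192 194 194 197 197 201 205 206 204 203 202 202 201 199 198
 196 197 195 193 113 124 124 123]
258 [194 194 194 194  83  85  90  92 114 114 129 129 131 129 125 126 122  96
  82  85 137 184 123 121 123 123]
262 [194 193 181  91  90  91  90 107 110 126 138 144 149 150 148 146 140 131
 113 109  91  89  88  87 126 124]
266 [205 200  91  99  96  96  93  96  95  95 109 137 154 151 154 149 143 141
 108  91  92  93  92  94  93 126]
270 [ 97  51  96 101 102 105 104 101 101 102 103 105 108 109 110 109 108 104
 100  99  98 100  96  94  94  94]
274 [ 96  54  97  98 103 106 108 112 114 114 116 117 118 116 119 117 116 112
 110 112 115 112 106 
[... 1088 characters left out ...]

 120 120 120 120 120 120 124  77]
318 [ 51 153 140 141 141 140 138 105 204 110 119 149 174 194 210 190 175 115
 121 120 120 118 119 118 121  74]
322 [ 47 143 140 142 139 139 137 107 126 155 116 150 174 192 211 191 175 114
 119 120 118 118 118 118 119  93]
326 [ 55 141 141 141 140 138 103 107 101 134 116 147 173 194 211 190 176 113
 119 118 117 116 117 117 118 105]
330 [ 80 140 140 140 137 221 108 108 106 131 114 147 172 192 212 190 177 113
 119 118 118 117 118 118 119 125]
334 [154 141 141 134 230 106 109 108 106  93 114 147 172 192 212 190 176 129
 111 119 120 121 117 119 119 119]
338 [144 140 140 188 110 112 109 109 105  95 114 145 171 191 211 191 176 195
 109 119 119 119 118 117 118 119]
```

```bash
for i in 1; do python3 -m inch '[{"gripper":0.3,"dx":0.0005,"dy":-0.0008,"dz":0,"wx":0,"wy":0,"wz":0},{"gripper":0.3,"dx":0.0011,"dy":-0.0017,"dz":0,"wx":0,"wy":0,"wz":0},{"gripper":0.3,"dx":0.0016,"dy":-0.0025,"dz":0,"wx":0,"wy":0,"wz":0},{"gripper":0.3,"dx":0.0021,"dy":-0.0034,"dz":0,"wx":0,"wy":0,"wz":0},{"gripper":0.3,"dx":0.0027,"dy":-0.0042,"dz":0,"wx":0,"wy":0,"wz":0}]'; done
python3 - <<'E'
from h import *
s=manip.read_state();print(s["moment"])
E
python3 -m inch '[{"gripper":0.3,"dx":0.0005,"dy":-0.0008,"dz":0,"wx":0,"wy":0,"wz":0},{"gripper":0.3,"dx":0.0011,"dy":-0.0017,"dz":0,"wx":0,"wy":0,"wz":0},{"gripper":0.3,"dx":0.0016,"dy":-0.0025,"dz":0,"wx":0,"wy":0,"wz":0},{"gripper":0.3,"dx":0.0021,"dy":-0.0034,"dz":0,"wx":0,"wy":0,"wz":0},{"gripper":0.3,"dx":0.0027,"dy":-0.0042,"dz":0,"wx":0,"wy":0,"wz":0}]'
```

```text
clock: 13.55
eef_pos: [417.6, 234.7, 41.3]
eef_rot: [-3.141, -0.122, 2.133]
wrist_force: [-0.2, 0.3, -1.0]
finger_gap: 34.9
finger_force: 5.0
[-0.11527731 -0.14512493 -0.03797359]
clock: 13.97
eef_pos: [420.3, 230.5, 41.4]
eef_rot: [-3.141, -0.122, 2.133]
wrist_force: [-0.3, -0.5, -0.4]
finger_gap: 34.4
finger_force: 5.0
```

Sliding freely. I'll feel for the vertical centre with small nudges down and up.

```bash
python3 -m inch '[{"gripper":0.3,"dx":0,"dy":0,"dz":-0.001,"wx":0,"wy":0,"wz":0},{"gripper":0.3,"dx":0,"dy":0,"dz":-0.0015,"wx":0,"wy":0,"wz":0},{"gripper":0.3,"dx":0,"dy":0,"dz":-0.0015,"wx":0,"wy":0,"wz":0},{"gripper":0.3,"dx":0,"dy":0,"dz":-0.0015,"wx":0,"wy":0,"wz":0},{"gripper":0.3,"dx":0,"dy":0,"dz":-0.0015,"wx":0,"wy":0,"wz":0}]'
python3 -m inch '[{"gripper":0.3,"dx":0,"dy":0,"dz":0.001,"wx":0,"wy":0,"wz":0},{"gripper":0.3,"dx":0,"dy":0,"dz":0.002,"wx":0,"wy":0,"wz":0},{"gripper":0.3,"dx":0,"dy":0,"dz":0.003,"wx":0,"wy":0,"wz":0},{"gripper":0.3,"dx":0,"dy":0,"dz":0.003,"wx":0,"wy":0,"wz":0},{"gripper":0.3,"dx":0,"dy":0,"dz":0.003,"wx":0,"wy":0,"wz":0}]'
```

```text
clock: 14.38
eef_pos: [420.4, 230.6, 40.1]
eef_rot: [3.141, -0.122, 2.133]
wrist_force: [0.8, -2.4, 4.1]
finger_gap: 34.7
finger_force: 5.0
clock: 14.8
eef_pos: [420.0, 230.6, 42.7]
eef_rot: [-3.141, -0.122, 2.133]
wrist_force: [0.3, 0.4, -0.4]
finger_gap: 34.4
finger_force: 5.0
```

```bash
python3 -m inch '[{"gripper":0.3,"dx":0.001,"dy":-0.0017,"dz":-0.0005,"wx":0,"wy":0,"wz":0},{"gripper":0.3,"dx":0.0021,"dy":-0.0034,"dz":-0.0005,"wx":0,"wy":0,"wz":0},{"gripper":0.3,"dx":0.0032,"dy":-0.0051,"dz":-0.0005,"wx":0,"wy":0,"wz":0},{"gripper":0.3,"dx":0.0042,"dy":-0.0068,"dz":-0.0005,"wx":0,"wy":0,"wz":0},{"gripper":0.3,"dx":0.0053,"dy":-0.0085,"dz":-0.0005,"wx":0,"wy":0,"wz":0}]'
```

```text
clock: 15.22
eef_pos: [425.7, 221.8, 42.3]
eef_rot: [-3.141, -0.122, 2.133]
wrist_force: [-0.7, -0.1, -0.4]
finger_gap: 34.3
finger_force: 5.0
```

```bash
python3 -m inch '[{"gripper":0.3,"dx":0.0008,"dy":-0.0012,"dz":0,"wx":0,"wy":0,"wz":0},{"gripper":0.3,"dx":0.0016,"dy":-0.0025,"dz":0,"wx":0,"wy":0,"wz":0},{"gripper":0.3,"dx":0.0024,"dy":-0.0038,"dz":0,"wx":0,"wy":0,"wz":0},{"gripper":0.3,"dx":0.0032,"dy":-0.0051,"dz":0,"wx":0,"wy":0,"wz":0},{"gripper":0.3,"dx":0.0032,"dy":-0.0051,"dz":0,"wx":0,"wy":0,"wz":0}]'
```

```text
clock: 15.63
eef_pos: [428.9, 216.8, 42.4]
eef_rot: [-3.142, -0.122, 2.133]
wrist_force: [-0.2, -0.1, -1.7]
finger_gap: 34.6
finger_force: 5.0
```

```bash
python3 -m inch '[{"gripper":0.3,"dx":0,"dy":0,"dz":0.001,"wx":0,"wy":0,"wz":0},{"gripper":0.3,"dx":0,"dy":0,"dz":0.0015,"wx":0,"wy":0,"wz":0},{"gripper":0.3,"dx":0,"dy":0,"dz":0.0015,"wx":0,"wy":0,"wz":0},{"gripper":0.3,"dx":0,"dy":0,"dz":0.0015,"wx":0,"wy":0,"wz":0},{"gripper":0.3,"dx":0,"dy":0,"dz":0.0015,"wx":0,"wy":0,"wz":0}]'
python3 -m inch '[{"gripper":0.3,"dx":0,"dy":0,"dz":-0.0015,"wx":0,"wy":0,"wz":0},{"gripper":0.3,"dx":0,"dy":0,"dz":-0.0025,"wx":0,"wy":0,"wz":0},{"gripper":0.3,"dx":0,"dy":0,"dz":-0.003,"wx":0,"wy":0,"wz":0},{"gripper":0.3,"dx":0,"dy":0,"dz":-0.003,"wx":0,"wy":0,"wz":0},{"gripper":0.3,"dx":0,"dy":0,"dz":-0.003,"wx":0,"wy":0,"wz":0}]'
```

```text
clock: 16.05
eef_pos: [428.7, 217.0, 43.9]
eef_rot: [-3.141, -0.122, 2.134]
wrist_force: [-0.5, -0.0, -1.2]
finger_gap: 34.4
finger_force: 5.0
clock: 16.47
eef_pos: [428.9, 217.0, 41.0]
eef_rot: [3.141, -0.122, 2.133]
wrist_force: [0.1, -1.7, 4.3]
finger_gap: 34.1
finger_force: 5.0
```

The lower contact is 0.9 mm higher here than 16 mm further out, so the spout rises inward at about 3°. That fits a tube turn of about −0.056. I'll correct height and pitch and go on to the start of the bend.

```bash
python3 -m inch '[{"gripper":0.3,"dx":0,"dy":0,"dz":0.0015,"wx":0,"wy":0,"wz":0},{"gripper":0.3,"dx":0.0008,"dy":-0.0012,"dz":0.0019,"wx":-0.8,"wy":-0.5,"wz":0},{"gripper":0.3,"dx":0.002,"dy":-0.0032,"dz":0.002,"wx":-1.7,"wy":-1.1,"wz":0},{"gripper":0.3,"dx":0.0033,"dy":-0.0053,"dz":0.0021,"wx":-1.7,"wy":-1.1,"wz":0},{"gripper":0.3,"dx":0.0046,"dy":-0.0074,"dz":0.0022,"wx":-1.7,"wy":-1.1,"wz":0}]'
python3 - <<'E'
from h import *
s=manip.read_state();print(s["moment"],s["wrist_force"])
C=np.array([480.4,228.8])
for h in range(-58,14,6):
    r=np.radians(h);p=C+49.5*np.array([np.sin(r),-np.cos(r)]);phi=np.radians(12.5-h);print(h,p.round(1),round(45.4-.056*50*(1-np.cos(phi)),2))
E
```

```text
clock: 16.88
eef_pos: [433.2, 209.6, 43.0]
eef_rot: [3.142, -0.087, 2.134]
wrist_force: [0.1, -1.0, -0.4]
finger_gap: 34.4
finger_force: 5.0
[-0.09040485 -0.11788826  0.04214111] [ 0.07886719 -0.99699905 -0.39484019]
-58 [438.4 202.6] 43.53
-52 [441.4 198.3] 43.81
-46 [444.8 194.4] 44.06
-40 [448.6 190.9] 44.3
-34 [452.7 187.8] 44.53
-28 [457.2 185.1] 44.73
-22 [461.9 182.9] 44.91
-16 [466.8 181.2] 45.06
-10 [471.8 180.1] 45.19
-4 [476.9 179.4] 45.28
2 [482.1 179.3] 45.35
8 [487.3 179.8] 45.39
```

```bash
python3 -m inch '[{"gripper":0.3,"dx":0.0011,"dy":-0.0017,"dz":0.0001,"wx":0,"wy":0,"wz":0},{"gripper":0.3,"dx":0.0023,"dy":-0.0034,"dz":0.0002,"wx":0,"wy":0,"wz":0.5},{"gripper":0.3,"dx":0.0035,"dy":-0.005,"dz":0.0003,"wx":0,"wy":0,"wz":1.2},{"gripper":0.3,"dx":0.0047,"dy":-0.0067,"dz":0.0004,"wx":0,"wy":0,"wz":2},{"gripper":0.3,"dx":0.0058,"dy":-0.0083,"dz":0.0005,"wx":0,"wy":0,"wz":3}]'
```

```text
clock: 17.3
eef_pos: [439.3, 201.0, 43.5]
eef_rot: [3.141, -0.087, 2.187]
wrist_force: [-0.6, 0.6, -1.3]
finger_gap: 34.4
finger_force: 5.0
```

```bash
python3 -m inch '[{"gripper":0.3,"dx":0.0011,"dy":-0.0016,"dz":0.0001,"wx":0,"wy":0,"wz":1.7},{"gripper":0.3,"dx":0.0023,"dy":-0.0032,"dz":0.0002,"wx":0,"wy":0,"wz":3.4},{"gripper":0.3,"dx":0.0036,"dy":-0.0047,"dz":0.0003,"wx":0,"wy":0,"wz":5.1},{"gripper":0.3,"dx":0.005,"dy":-0.0062,"dz":0.0004,"wx":0,"wy":0,"wz":6.8},{"gripper":0.3,"dx":0.0064,"dy":-0.0077,"dz":0.0005,"wx":0,"wy":0,"wz":8.5}]'
```

```text
clock: 17.72
eef_pos: [445.7, 193.4, 44.0]
eef_rot: [3.141, -0.087, 2.337]
wrist_force: [-0.4, 0.5, -0.7]
finger_gap: 34.5
finger_force: 5.0
```

```bash
python3 -m inch '[{"gripper":0.3,"dx":0.0015,"dy":-0.0014,"dz":0.0001,"wx":0,"wy":0,"wz":2.4},{"gripper":0.3,"dx":0.003,"dy":-0.0027,"dz":0.0002,"wx":0.1,"wy":0.1,"wz":4.8},{"gripper":0.3,"dx":0.0046,"dy":-0.0039,"dz":0.0003,"wx":0.1,"wy":0.1,"wz":7.2},{"gripper":0.3,"dx":0.0062,"dy":-0.0051,"dz":0.0004,"wx":0.2,"wy":0.3,"wz":9.6},{"gripper":0.3,"dx":0.0079,"dy":-0.0062,"dz":0.0005,"wx":0.2,"wy":0.3,"wz":12}]'
```

```text
clock: 18.13
eef_pos: [453.6, 187.2, 44.5]
eef_rot: [-3.141, -0.093, 2.547]
wrist_force: [0.5, 0.6, -0.8]
finger_gap: 34.0
finger_force: 5.0
```

```bash
python3 -m inch '[{"gripper":0.3,"dx":0.0018,"dy":-0.0011,"dz":0.0001,"wx":0,"wy":0,"wz":2.4},{"gripper":0.3,"dx":0.0036,"dy":-0.0021,"dz":0.0002,"wx":0.1,"wy":0.1,"wz":4.8},{"gripper":0.3,"dx":0.0054,"dy":-0.003,"dz":0.0003,"wx":0.1,"wy":0.2,"wz":7.2},{"gripper":0.3,"dx":0.0072,"dy":-0.0038,"dz":0.0003,"wx":0.2,"wy":0.3,"wz":9.6},{"gripper":0.3,"dx":0.0091,"dy":-0.0046,"dz":0.0004,"wx":0.2,"wy":0.35,"wz":12}]'
```

```text
clock: 18.55
eef_pos: [462.7, 182.6, 44.9]
eef_rot: [-3.141, -0.1, 2.756]
wrist_force: [-0.4, -0.3, -0.5]
finger_gap: 34.1
finger_force: 5.0
```

```bash
python3 -m inch '[{"gripper":0.3,"dx":0.0019,"dy":-0.0007,"dz":0.0001,"wx":0,"wy":0,"wz":2.4},{"gripper":0.3,"dx":0.0038,"dy":-0.0013,"dz":0.0001,"wx":0,"wy":0.1,"wz":4.8},{"gripper":0.3,"dx":0.0058,"dy":-0.0018,"dz":0.0002,"wx":0.1,"wy":0.2,"wz":7.2},{"gripper":0.3,"dx":0.0077,"dy":-0.0022,"dz":0.0003,"wx":0.1,"wy":0.3,"wz":9.6},{"gripper":0.3,"dx":0.0097,"dy":-0.0026,"dz":0.0003,"wx":0.1,"wy":0.4,"wz":12}]'
python3 - <<'E'
from h import *
s=manip.read_state();np.save("w11.npy",np.array([*s["eef_pos"],*s["eef_rot"]]));print(s["wrist_force"],s["moment"])
w,c=snap("wrist","w11");g=cv2.cvtColor(w,6);[print(v,g[v,283:361:3]) for v in range(250,342,6)]
E
```

```text
clock: 18.97
eef_pos: [472.4, 180.0, 45.2]
eef_rot: [-3.141, -0.107, 2.965]
wrist_force: [-1.0, 0.1, -0.4]
finger_gap: 34.7
finger_force: 5.0
[-1.01344885  0.09350164 -0.43721357] [ 0.1013814  -0.15842426  0.04048544]
250 [177 177 177 176 177 179 182 143 117 117 114 105 107 109 109 109 106  98
  88 113 110 112 109 110 110 109]
256 [178 179 180 189 112 116 120  98  91  90 100 107 111 114 113 110 101  96
 108 113 112 111 109 109 111 108]
262 [184 110  98  82  82  83  82  98 101 110 104 109 112 117 114 108 101  90
 100  95  78  79  77  77 112 112]
268 [ 89 111  98 102  91  91  89  88  89  90  93  95  96  98  95  96  93  91
  89  85  85  88  86  84  81  83]
274 [ 91  56 103 112 122 127 134 144 154 155 155 157 158 160 162 163 164 167
 171 162 153 151 143  92  94  67]
280 [ 72  54 106 115 123 134 142 148 152 155 156 158 158 160 159 160 160 159
 159 152 153 143 140  89  91  50]
286 [ 56  57 113 118 126 136 143 150 158 157 158 160 161 160 162 160 158 156
 156 153 145 142 138 114  86  51]
292 [ 56  61 116 127 131 139 144 152 158 157 160 161 161 161 160 159 159 159
 157 148 145 140 128 122  81
[... 193 characters left out ...]

 154 148 135 128 129 146  73  69]
310 [ 56  54 176 176 176 175 174 176 181 181 175 143 155 158 152 150 146 141
  76 180 173 172 171 139 109  76]
316 [ 55 132 175 174 177 176 178 178 179 178 178 130 152 165 177 173 158 140
 119  92 179 174 177 114 118  77]
322 [ 50 184 175 176 176 177 177 179 179 177 175 175 129 157 169 179 172 154
 138 116  88 176 159 112 114  80]
328 [ 69 177 179 178 177 176 177 177 177 177 174 173 175 140 160 169 181 171
 154 136 116  96 167 128 114 112]
334 [176 175 176 177 177 175 176 176 176 177 176 175 176 180 131 158 169 181
 173 154 135 114 123 181 108 113]
340 [179 175 176 174 173 174 174 174 174 175 175 175 174 175 175 131 159 170
 182 170 152 134 111 118 176 103]
```

```bash
python3 -m inch '[{"gripper":0.3,"dx":0.002,"dy":-0.0002,"dz":0,"wx":0,"wy":0,"wz":2.4},{"gripper":0.3,"dx":0.004,"dy":-0.0004,"dz":0.0001,"wx":0,"wy":0.1,"wz":4.8},{"gripper":0.3,"dx":0.006,"dy":-0.0005,"dz":0.0001,"wx":0,"wy":0.2,"wz":7.2},{"gripper":0.3,"dx":0.0081,"dy":-0.0005,"dz":0.0002,"wx":0,"wy":0.3,"wz":9.6},{"gripper":0.3,"dx":0.0101,"dy":-0.0004,"dz":0.0002,"wx":0,"wy":0.3,"wz":12}]'
```

```text
clock: 19.43
eef_pos: [482.4, 179.7, 45.4]
eef_rot: [-3.141, -0.113, -3.11]
wrist_force: [0.7, -0.3, 0.1]
finger_gap: 34.4
finger_force: 5.0
```

```bash
python3 -m inch '[{"gripper":0.3,"dx":0.0018,"dy":0.0001,"dz":0,"wx":0,"wy":0,"wz":2},{"gripper":0.3,"dx":0.0036,"dy":0.0002,"dz":0,"wx":0,"wy":0,"wz":4},{"gripper":0.3,"dx":0.0054,"dy":0.0005,"dz":0,"wx":0,"wy":0.1,"wz":6},{"gripper":0.3,"dx":0.0072,"dy":0.0008,"dz":0,"wx":0,"wy":0.2,"wz":8},{"gripper":0.3,"dx":0.009,"dy":0.0012,"dz":0,"wx":0,"wy":0.2,"wz":10}]'
python3 - <<'E'
from h import *
s=manip.read_state();np.save("w12.npy",np.array([*s["eef_pos"],*s["eef_rot"]]));print(s["wrist_force"],s["moment"])
w,c=snap("wrist","w12");g=cv2.cvtColor(w,6);[print(v,g[v,283:361:3]) for v in range(250,348,6)]
for p in ((574.2,198.4,80),): print(proj(c,p))
E
```

```text
clock: 19.85
eef_pos: [491.4, 180.9, 45.4]
eef_rot: [-3.141, -0.116, -2.935]
wrist_force: [0.3, 0.9, -1.8]
finger_gap: 34.1
finger_force: 5.0
[ 0.28983667  0.92631212 -1.80879713] [ 0.12363313 -0.19711727 -0.00579726]
250 [100 101 106 109 112 134 180 178 133 108  94 103 106 108 111 108  99  95
 106 173 178 107 109 110 110 110]
256 [175 174 174 175 178 183 189 128  99  87 101 107 110 113 113 106  98  86
 193 182 165 111 110 110 111 111]
262 [174 175 139  81  81  81  81  95  97  95 102 107 112 114 111 104  98  95
 100  95  76  77  78  75 115 112]
268 [ 80 169  85  91  90  89  87  87  87  87  88  92  93  96  96  93  92  88
  87  85  84  87  83  84  81  83]
274 [ 87  52  89  90  94  91 151 155 163 162 160 160 159 161 159 160 161 163
 163 155 143 138 127 119 117  71]
280 [ 67  54  89  91  94 113 154 158 161 162 161 161 161 159 158 156 155 153
 151 145 142 131 123 116 105  46]
286 [ 53  54  91  92 122 152 154 159 165 164 163 163 160 159 159 155 152 150
 147 145 135 129 122 108  96  51]
292 [ 54  60  91 107 145 147 152 160 163 162 164 161 161 159 157 154 153 150
 148 138 134 126 114 105  86
[... 334 characters left out ...]
 75]
316 [ 54 132 174 174 173 173 174 174 172 160 149 163 174 172 158 138 111 113
 110 109 108 109 111 112 113  71]
322 [ 46 179 172 173 174 173 173 175 174 165 146 160 173 174 159 140 114 104
 109 109 110 110 109 111 111  77]
328 [ 66 173 174 175 176 176 176 173 174 150 144 158 171 176 163 141 116  98
 110 109 108 109 108 108 108 109]
334 [171 172 172 174 173 174 173 173 168 105 139 158 170 178 164 144 118  92
 108 108 108 108 107 109 108 110]
340 [174 170 172 172 173 172 173 174 100 107 137 156 170 181 166 145 122  88
 108 107 107 108 107 106 108 108]
346 [170 170 171 174 173 176 176 173 108 108 131 153 168 182 166 147  97  86
 108 106 107 108 107 107 108 107]
[[321.36269854 426.79489565]]
```

Round the bend and on the straight part: the tube is centred (column 322) and the forces are near zero. Sliding along.

```bash
python3 -m inch '[{"gripper":0.3,"dx":0.002,"dy":0.0004,"dz":0,"wx":0,"wy":0,"wz":0.3},{"gripper":0.3,"dx":0.0039,"dy":0.0008,"dz":0,"wx":0,"wy":0,"wz":0.6},{"gripper":0.3,"dx":0.0059,"dy":0.0012,"dz":0,"wx":0,"wy":0,"wz":0.6},{"gripper":0.3,"dx":0.0078,"dy":0.0016,"dz":0,"wx":0,"wy":0,"wz":0.6},{"gripper":0.3,"dx":0.0098,"dy":0.002,"dz":0,"wx":0,"wy":0,"wz":0.6}]'
```

```text
clock: 20.32
eef_pos: [501.3, 183.0, 45.5]
eef_rot: [-3.141, -0.116, -2.927]
wrist_force: [0.0, 0.4, -0.5]
finger_gap: 34.2
finger_force: 5.0
```

```bash
python3 -m inch '[{"gripper":0.3,"dx":0.002,"dy":0.0004,"dz":0,"wx":0,"wy":0,"wz":0},{"gripper":0.3,"dx":0.0049,"dy":0.0011,"dz":0,"wx":0,"wy":0,"wz":0},{"gripper":0.3,"dx":0.0088,"dy":0.0019,"dz":0,"wx":0,"wy":0,"wz":0},{"gripper":0.3,"dx":0.0117,"dy":0.0026,"dz":0,"wx":0,"wy":0,"wz":0},{"gripper":0.3,"dx":0.0137,"dy":0.003,"dz":0,"wx":0,"wy":0,"wz":0}]'
python3 - <<'E'
from h import *
s=manip.read_state();print(s["wrist_force"],s["moment"])
w,c=snap("wrist","w13");g=cv2.cvtColor(w,6);[print(v,g[v,283:361:3]) for v in range(304,400,6)]
for p in ((574.2,198.4,80),): print(proj(c,p))
E
```

```text
clock: 20.73
eef_pos: [515.3, 186.1, 45.4]
eef_rot: [-3.141, -0.116, -2.926]
wrist_force: [0.3, -0.0, -0.4]
finger_gap: 34.5
finger_force: 5.0
[ 0.26002359 -0.01176739 -0.4463514 ] [ 0.08628753 -0.22724777 -0.01095846]
304 [ 54  50 189 181 151 152 162 165 167 168 167 165 160 156 152 150 148 145
 143 134 120 112 116 126  71  67]
310 [ 56  52 177 175 174 176 177 166 104 104 138 153  99 119 121 126 132 133
 105 107 110 111 113 111 104  72]
316 [ 51 131 177 175 177 180 178 100 109 109  87  95 102 109 107 101  96  86
 108 109 110 109 111 111 113  70]
322 [ 46 184 175 174 174 178 166 107 108 109  86  97 102 107 108  99  95  85
 110 110 109 109 109 108 108  75]
328 [ 64 173 173 174 173 173 110 109 108 109  82  95 102 106 108 100  94  82
 109 109 110 110 109 108 107 109]
334 [169  99 129 148 162 105 109 109 109 108  79  95 100 105 107 101  97  80
 109 107 108 109 110 106 108 109]
340 [105 103 107 110 108 108 109 108 109 108  81  94 100 105 107 104  95  82
 108 108 108 108 108 110 108 106]
346 [104 103 104 107 107 108 108 107 109 104 181 177 178 174 183 179 179 186
  98 110 108 105 104 101  99  97]
352 [ 96  94  96  95  97  96  97  97  97  96 113 133 173  96  98  97  95  96
  94 102 105 105 105 107 107 108]
358 [165 168 173 122 124 125 124 125 126 128  98  97  98  96  97  96  98 100
 116 127 127 127 127 127 128 128]
364 [206 208 221 128 128 128 128 128 128 129  90  97  96  93  95  91  86  84
 115 128 128 127 129 129 128 128]
370 [205 209 120 128 127 128 128 128 130 130  96 101  99 100  99  98 100  99
 103 128 129 128 129 126 128 128]
376 [59 59 59 58 56 55 54 53 52 52 52 51 51 51 51 50 50 51 51 51 50 50 50 47
 50 50]
382 [65 63 62 61 61 60 58 57 55 55 56 56 55 56 55 54 53 54 56 55 55 52 53 53
 53 52]
388 [68 62 64 62 63 62 61 60 59 60 59 60 58 57 58 57 58 58 56 56 57 57 55 57
 56 56]
394 [68 67 66 64 64 63 63 62 60 61 61 59 58 59 60 60 58 58 58 58 56 56 57 58
 58 55]
[[320.06109001 387.96830393]]
```

```bash
python3 -m inch '[{"gripper":0.3,"dx":0.0029,"dy":0.0009,"dz":0,"wx":0,"wy":0,"wz":0},{"gripper":0.3,"dx":0.0059,"dy":0.0016,"dz":0,"wx":0,"wy":0,"wz":0},{"gripper":0.3,"dx":0.0088,"dy":0.0022,"dz":0,"wx":0,"wy":0,"wz":0},{"gripper":0.3,"dx":0.0117,"dy":0.0028,"dz":0,"wx":0,"wy":0,"wz":0},{"gripper":0.3,"dx":0.0146,"dy":0.0035,"dz":0,"wx":0,"wy":0,"wz":0}]' 9
python3 -m inch '[{"gripper":0.3,"dx":0.001,"dy":0.0002,"dz":0,"wx":0,"wy":0,"wz":0},{"gripper":0.3,"dx":0.002,"dy":0.0004,"dz":0,"wx":0,"wy":0,"wz":0},{"gripper":0.3,"dx":0.0029,"dy":0.0006,"dz":0,"wx":0,"wy":0,"wz":0},{"gripper":0.3,"dx":0.0039,"dy":0.0009,"dz":0,"wx":0,"wy":0,"wz":0},{"gripper":0.3,"dx":0.0049,"dy":0.0011,"dz":0,"wx":0,"wy":0,"wz":0}]'
```

```text
clock: 21.2
eef_pos: [529.7, 189.5, 45.5]
eef_rot: [-3.141, -0.116, -2.926]
wrist_force: [0.6, 0.5, -0.6]
finger_gap: 34.1
finger_force: 8.9
clock: 21.62
eef_pos: [534.3, 190.6, 45.4]
eef_rot: [-3.141, -0.116, -2.926]
wrist_force: [-0.7, 0.7, -2.4]
finger_gap: 34.0
finger_force: 8.9
```

```bash
python3 -m inch '[{"gripper":0.3,"dx":0.001,"dy":0.0002,"dz":0,"wx":0,"wy":0,"wz":0},{"gripper":0.3,"dx":0.002,"dy":0.0004,"dz":0,"wx":0,"wy":0,"wz":0},{"gripper":0.3,"dx":0.0029,"dy":0.0006,"dz":0,"wx":0,"wy":0,"wz":0},{"gripper":0.3,"dx":0.0039,"dy":0.0009,"dz":0,"wx":0,"wy":0,"wz":0},{"gripper":0.3,"dx":0.0049,"dy":0.0011,"dz":0,"wx":0,"wy":0,"wz":0}]'
```

```text
clock: 22.03
eef_pos: [539.2, 191.7, 45.3]
eef_rot: [-3.141, -0.116, -2.926]
wrist_force: [-0.9, -0.3, -3.3]
finger_gap: 34.3
finger_force: 8.9
```

```bash
python3 -m inch '[{"gripper":0.3,"dx":0.001,"dy":0.0002,"dz":0,"wx":0,"wy":0,"wz":0},{"gripper":0.3,"dx":0.002,"dy":0.0004,"dz":0,"wx":0,"wy":0,"wz":0},{"gripper":0.3,"dx":0.0029,"dy":0.0006,"dz":0,"wx":0,"wy":0,"wz":0},{"gripper":0.3,"dx":0.0039,"dy":0.0009,"dz":0,"wx":0,"wy":0,"wz":0},{"gripper":0.3,"dx":0.0049,"dy":0.0011,"dz":0,"wx":0,"wy":0,"wz":0}]'
```

```text
clock: 22.45
eef_pos: [544.2, 192.8, 45.4]
eef_rot: [-3.141, -0.116, -2.926]
wrist_force: [0.3, 0.6, -2.4]
finger_gap: 33.9
finger_force: 8.9
```

```bash
python3 -m inch '[{"gripper":0.3,"dx":0.0015,"dy":0.0003,"dz":0,"wx":0,"wy":0,"wz":0},{"gripper":0.3,"dx":0.0029,"dy":0.0006,"dz":0,"wx":0,"wy":0,"wz":0},{"gripper":0.3,"dx":0.0044,"dy":0.0009,"dz":0,"wx":0,"wy":0,"wz":0},{"gripper":0.3,"dx":0.0058,"dy":0.0013,"dz":0,"wx":0,"wy":0,"wz":0},{"gripper":0.3,"dx":0.0073,"dy":0.0016,"dz":0,"wx":0,"wy":0,"wz":0}]'
```

```text
clock: 22.87
eef_pos: [551.6, 194.5, 45.4]
eef_rot: [-3.141, -0.116, -2.926]
wrist_force: [-0.7, 0.4, -3.1]
finger_gap: 33.7
finger_force: 8.9
```

```bash
python3 -m inch '[{"gripper":0.3,"dx":0.001,"dy":0.0002,"dz":0,"wx":0,"wy":0,"wz":0},{"gripper":0.3,"dx":0.002,"dy":0.0004,"dz":0,"wx":0,"wy":0,"wz":0},{"gripper":0.3,"dx":0.0029,"dy":0.0006,"dz":0,"wx":0,"wy":0,"wz":0},{"gripper":0.3,"dx":0.0039,"dy":0.0009,"dz":0,"wx":0,"wy":0,"wz":0},{"gripper":0.3,"dx":0.0049,"dy":0.0011,"dz":0,"wx":0,"wy":0,"wz":0}]'
python3 - <<'E'
from h import *
s=manip.read_state();np.save("w14.npy",np.array([*s["eef_pos"],*s["eef_rot"]]));print(s["wrist_force"],s["moment"])
snap("wrist","w14");snap("scene","s14");snap("side","d14")
E
```

```text
clock: 23.28
eef_pos: [556.3, 195.6, 45.4]
eef_rot: [-3.141, -0.116, -2.926]
wrist_force: [-3.0, 2.3, -3.4]
finger_gap: 33.8
finger_force: 8.9
[-3.01358915  2.33248066 -3.4025807 ] [ 0.51121211  0.20236913 -0.02964599]
```

```bash
python3 -m inch '[{"gripper":0.3,"dx":-0.0001,"dy":0.0006,"dz":0,"wx":0,"wy":0,"wz":0},{"gripper":0.3,"dx":-0.0001,"dy":0.0006,"dz":0,"wx":0,"wy":0,"wz":0},{"gripper":0.3,"dx":-0.0001,"dy":0.0006,"dz":0,"wx":0,"wy":0,"wz":0},{"gripper":0.3,"dx":-0.0001,"dy":0.0006,"dz":0,"wx":0,"wy":0,"wz":0},{"gripper":0.3,"dx":-0.0001,"dy":0.0006,"dz":0,"wx":0,"wy":0,"wz":0}]'
python3 - <<'E'
from h import *
for n in("w13","w14"):
    g=cv2.cvtColor(cv2.imread(f"pics/{n}.png"),6);print(n);[print(v,g[v,274:370:3]) for v in range(296,376,4)]
E
```

```text
clock: 23.85
eef_pos: [556.4, 196.0, 45.5]
eef_rot: [-3.141, -0.116, -2.926]
wrist_force: [0.5, -0.6, -2.9]
finger_gap: 34.2
finger_force: 8.9
w13
296 [ 88  90  51  55  59  94 101 149 152 156 161 165 165 162 163 162 161 157
 155 156 152 143 138 132 122 109 103  87  59  55  86  86]
300 [ 89  89  55  56  54  99 108 148 156 158 163 164 164 164 165 162 163 158
 155 150 148 142 137 126 117 109 101  85  62  57  67  87]
304 [ 89  70  55  54  50 189 181 151 152 162 165 167 168 167 165 160 156 152
 150 148 145 143 134 120 112 116 126  71  67  61  52  87]
308 [ 90  52  54  53  43 178 176 175 176 178 158 160 160 162 161 162 162 158
 158 150 151 156 125 108 111 113 111 100  70  66  60  92]
312 [ 90  55  53  52  74 176 174 177 176 175 168 109 109 142 160  96 107 107
  99  93  88 109 109 109 110 111 111 110  70  68  65  80]
316 [ 70  57  56  51 131 177 175 177 180 178 100 109 109  87  95 102 109 107
 101  96  86 108 109 110 109 111 111 113  70  70  69  61]
320 [ 54  56  53  50 190 175 174 175 176 180 107 109 110  86  97 102 106 107
 101  93  85 110 109 110 109 110 109 110  70  71  70  65]
324 [ 56
[... 3750 characters left out ...]
  76  76  75  77  40  43]
356 [ 53  48  95  94  77  78  76  77  76  85  96 179 124  99  90  90  89  88
  88  87  86  86  94 176 163  83  79  76  76  76  52  39]
360 [ 52  44  93  95  75  79  79  78  80  80 100 185 126 108 187 178 180 177
 173 173 172 177  89 180 162  77  77  77  77  76  66  38]
364 [ 51  61  93  90  93  79  79  79  78  77  77 191 134 102 191 182 184 181
 178 175 174 177  82  80  78  78  78  78  80  77  81  35]
368 [ 52 120 117 124 123 103  78  81  82  79  79  78  78  80  80  80  80  81
  79  79  78  80  80  80  77  77  78  77  79  98 115  33]
372 [ 55 142 146 158  98 109 114  87  71  72  73  72  74  73  73  73  72  72
  73  74  74  70  73  71  70  71  72  83 101 101  91  48]
```

```bash
python3 -m inch '[{"gripper":0.3,"dx":0.001,"dy":0.0002,"dz":0,"wx":0,"wy":0,"wz":0},{"gripper":0.3,"dx":0.002,"dy":0.0004,"dz":0,"wx":0,"wy":0,"wz":0},{"gripper":0.3,"dx":0.0029,"dy":0.0006,"dz":0,"wx":0,"wy":0,"wz":0},{"gripper":0.3,"dx":0.0039,"dy":0.0009,"dz":0,"wx":0,"wy":0,"wz":0},{"gripper":0.3,"dx":0.0039,"dy":0.0009,"dz":0,"wx":0,"wy":0,"wz":0}]'
```

```text
clock: 24.27
eef_pos: [560.4, 197.0, 45.4]
eef_rot: [-3.141, -0.116, -2.926]
wrist_force: [-0.5, -0.5, -2.3]
finger_gap: 34.4
finger_force: 8.9
```

```bash
python3 -m inch '[{"gripper":0.3,"dx":0.0007,"dy":0.0002,"dz":0,"wx":0,"wy":0,"wz":0},{"gripper":0.3,"dx":0.0014,"dy":0.0003,"dz":0,"wx":0,"wy":0,"wz":0},{"gripper":0.3,"dx":0.002,"dy":0.0004,"dz":0,"wx":0,"wy":0,"wz":0},{"gripper":0.3,"dx":0.002,"dy":0.0004,"dz":0,"wx":0,"wy":0,"wz":0},{"gripper":0.3,"dx":0.002,"dy":0.0004,"dz":0,"wx":0,"wy":0,"wz":0}]'
```

```text
clock: 24.68
eef_pos: [562.2, 197.4, 45.5]
eef_rot: [-3.141, -0.116, -2.926]
wrist_force: [-0.0, -0.4, -2.4]
finger_gap: 34.3
finger_force: 8.9
```

Still riding under the latch (about −2.4 N in z). Now 1.5 mm at a time.

```bash
python3 -m inch '[{"gripper":0.3,"dx":0.0005,"dy":0.0001,"dz":0,"wx":0,"wy":0,"wz":0},{"gripper":0.3,"dx":0.001,"dy":0.0002,"dz":0,"wx":0,"wy":0,"wz":0},{"gripper":0.3,"dx":0.0015,"dy":0.0003,"dz":0,"wx":0,"wy":0,"wz":0},{"gripper":0.3,"dx":0.0015,"dy":0.0003,"dz":0,"wx":0,"wy":0,"wz":0},{"gripper":0.3,"dx":0.0015,"dy":0.0003,"dz":0,"wx":0,"wy":0,"wz":0}]'
```

```text
clock: 25.1
eef_pos: [563.9, 197.8, 45.6]
eef_rot: [-3.141, -0.115, -2.926]
wrist_force: [0.6, 1.0, -2.3]
finger_gap: 34.1
finger_force: 8.9
```

```bash
python3 -m inch '[{"gripper":0.3,"dx":0.0005,"dy":0.0001,"dz":0,"wx":0,"wy":0,"wz":0},{"gripper":0.3,"dx":0.001,"dy":0.0002,"dz":0,"wx":0,"wy":0,"wz":0},{"gripper":0.3,"dx":0.0015,"dy":0.0003,"dz":0,"wx":0,"wy":0,"wz":0},{"gripper":0.3,"dx":0.0015,"dy":0.0003,"dz":0,"wx":0,"wy":0,"wz":0},{"gripper":0.3,"dx":0.0015,"dy":0.0003,"dz":0,"wx":0,"wy":0,"wz":0}]'
```

```text
clock: 25.52
eef_pos: [565.0, 198.0, 45.4]
eef_rot: [-3.141, -0.116, -2.926]
wrist_force: [-1.8, 1.2, -1.6]
finger_gap: 34.3
finger_force: 8.9
```

```bash
python3 -m inch '[{"gripper":0.3,"dx":0.0005,"dy":0.0001,"dz":0,"wx":0,"wy":0,"wz":0},{"gripper":0.3,"dx":0.001,"dy":0.0002,"dz":0,"wx":0,"wy":0,"wz":0},{"gripper":0.3,"dx":0.001,"dy":0.0002,"dz":0,"wx":0,"wy":0,"wz":0},{"gripper":0.3,"dx":0.001,"dy":0.0002,"dz":0,"wx":0,"wy":0,"wz":0},{"gripper":0.3,"dx":0.001,"dy":0.0002,"dz":0,"wx":0,"wy":0,"wz":0}]'
python3 - <<'E'
from h import *
s=manip.read_state();print(s["wrist_force"],s["moment"],s["eef_pos"])
g=cv2.cvtColor(snap("wrist","w15")[0],6);[print(v,g[v,298:350:3]) for v in range(290,376,4)]
E
```

```text
clock: 25.93
eef_pos: [565.7, 198.0, 45.4]
eef_rot: [-3.141, -0.117, -2.926]
wrist_force: [-5.2, -1.0, -0.1]
finger_gap: 34.0
finger_force: 8.9
[-5.15694779 -0.97516992 -0.08647001] [-0.08816006  0.75945103  0.05526135] [565.6754009  197.99023803  45.36862715]
290 [ 97 101 103 105 103 108 106 107 107 105 107 107 107 103 103  99 128  92]
294 [149  99 103 105 100 109 107 105 105 104 106 106 106 102 102 114 123  94]
298 [160 157 102 105 101 110 105 108 106 103 105 106 105 102 102 132 111  95]
302 [159 168 163 104 103 110 104 106 105 103 104 106 105  99 100  94  96  95]
306 [104 142 174  99 105 109 106 106 105 103 104 104 103  98  98  83 103  95]
310 [116 135 152 159 143 107 105 104 108 103 103 105 102  93 100 100  99  93]
314 [ 98 136 138  75  86 118  99 100 104 102 102 181 169 133  73  80  94  97]
318 [ 98 136  99  80  77 176 174 174 174 171 175 172 169 138  70  78  88 105]
322 [ 96 136  67  78  72 172 174 173 174 170 166 166 172 147  82  77  78  87]
326 [ 85 139 115 118  86  35  39  40  42  43  49  53  53  50  84 165 145  84]
330 [ 75 111 177 171  56  71  73  73  72  75  74  76  77  76  64 178 157  72]
334 [ 75  91 178 172  67  91  94  92  90  92  92  93  93  94  81 181 155  86]
338 [ 79  86 163 174  68 105 107 126 124 148 144 148 148 147  85 181 157  86]
342 [ 80  86 142 174  87 132 176 173 174 171 168 170 169 167  92 185 157  84]
346 [ 81  79  80  95  93 125 186 179 184 179 172 166 165 146  85  80  79  81]
350 [81 82 81 83 80 79 81 82 84 83 82 81 80 81 83 81 81 78]
354 [81 82 81 85 83 82 83 82 82 82 82 85 83 82 81 81 80 82]
358 [154 154 155 132  75  78  80  81  83  83  82  78  76 106 129 154 148 149]
362 [154 158 162 166 168 171 175 178 181 181 181 175 166 165 167 160 152 148]
366 [154 158 161 165 169 169 172 176 179 181 178 173 167 166 166 160 153 148]
370 [154 158 162 167 169 170 172 177 181 183 180 174 167 168 166 162 155 149]
374 [54 54 50 50 50 52 51 49 49 49 47 49 49 48 49 47 49 48]
```

The z force from the latch has vanished and there is now about 5 N of axial seat contact, so the collar looks home and latched. I'll confirm with a light pull-back.

```bash
python3 -m inch '[{"gripper":0.3,"dx":-0.0008,"dy":-0.0002,"dz":0,"wx":0,"wy":0,"wz":0},{"gripper":0.3,"dx":-0.0014,"dy":-0.0003,"dz":0,"wx":0,"wy":0,"wz":0},{"gripper":0.3,"dx":-0.002,"dy":-0.0004,"dz":0,"wx":0,"wy":0,"wz":0},{"gripper":0.3,"dx":-0.0025,"dy":-0.0005,"dz":0,"wx":0,"wy":0,"wz":0},{"gripper":0.3,"dx":-0.0028,"dy":-0.0006,"dz":0,"wx":0,"wy":0,"wz":0}]'
```

```text
clock: 26.4
eef_pos: [563.9, 197.7, 45.8]
eef_rot: [-3.141, -0.114, -2.926]
wrist_force: [3.2, 1.9, -0.4]
finger_gap: 33.9
finger_force: 9.0
```

It's latched: the pull is resisted and there is no latch load in z. I'll ease back to the middle of the play, release and lift away.

```bash
python3 -m inch '[{"gripper":0.3,"dx":0.0012,"dy":0.0002,"dz":0,"wx":0,"wy":0,"wz":0},{"gripper":0.3,"dx":0.0012,"dy":0.0002,"dz":0,"wx":0,"wy":0,"wz":0},{"gripper":0.6,"dx":0.0012,"dy":0.0002,"dz":0,"wx":0,"wy":0,"wz":0},{"gripper":0.6,"dx":0.0012,"dy":0.0002,"dz":0,"wx":0,"wy":0,"wz":0},{"gripper":0.6,"dx":0.0012,"dy":0.0002,"dz":0,"wx":0,"wy":0,"wz":0}]'
python3 -m inch '[{"gripper":0.6,"dx":0,"dy":0,"dz":0,"wx":0,"wy":0,"wz":0},{"gripper":0.6,"dx":0,"dy":0,"dz":0,"wx":0,"wy":0,"wz":0},{"gripper":0.6,"dx":0,"dy":0,"dz":0.003,"wx":0,"wy":0,"wz":0},{"gripper":0.6,"dx":0,"dy":0,"dz":0.01,"wx":0,"wy":0,"wz":0},{"gripper":0.6,"dx":0,"dy":0,"dz":0.02,"wx":0,"wy":0,"wz":0}]'
```

```text
clock: 26.82
eef_pos: [564.4, 197.7, 45.4]
eef_rot: [-3.141, -0.116, -2.926]
wrist_force: [-0.3, -0.7, 0.6]
finger_gap: 50.6
finger_force: 0.0
clock: 27.23
eef_pos: [564.2, 197.7, 65.7]
eef_rot: [-3.141, -0.117, -2.926]
wrist_force: [-0.1, -0.5, 0.5]
finger_gap: 56.5
finger_force: 0.0
```

```bash
python3 -m inch '[{"gripper":0.6,"dx":0,"dy":0,"dz":0.03,"wx":0,"wy":0,"wz":0},{"gripper":0.6,"dx":-0.01,"dy":0,"dz":0.06,"wx":0,"wy":0,"wz":0},{"gripper":0.6,"dx":-0.03,"dy":0,"dz":0.09,"wx":0,"wy":0,"wz":0},{"gripper":0.6,"dx":-0.06,"dy":0,"dz":0.12,"wx":0,"wy":0,"wz":0},{"gripper":0.6,"dx":-0.09,"dy":0,"dz":0.13,"wx":0,"wy":0,"wz":0}]'
python3 -m inch '[{"gripper":0.6,"dx":-0.03,"dy":0,"dz":0,"wx":0,"wy":0,"wz":0},{"gripper":0.6,"dx":-0.06,"dy":0,"dz":0,"wx":0,"wy":0,"wz":0},{"gripper":0.6,"dx":-0.08,"dy":0,"dz":0,"wx":0,"wy":0,"wz":0},{"gripper":0.6,"dx":-0.08,"dy":0,"dz":0,"wx":0,"wy":0,"wz":0},{"gripper":0.6,"dx":-0.08,"dy":0,"dz":0,"wx":0,"wy":0,"wz":0}]'
python3 - <<'E'
from h import *
s=manip.read_state();print(s["eef_pos"],s["wrist_force"])
for n,x,y in(("scene",300,205),("side",286,228)):
    im=snap(n,n+"16")[0];g=cv2.cvtColor(im,6);o=cv2.cvtColor(cv2.imread(f"pics/{n}0.png"),6)
    d=cv2.absdiff(g,o);k=cv2.threshold(d,30,255,0)[1];cv2.imwrite(f"pics/diff_{n}.png",k)
    c=cam(n);u=np.array([.976,.2164,0]);seat=np.array([574.2,198.4,80])
    for a in(8,15,25): print(n,a,"out",proj(c,seat-a*u).round(0),proj(c,seat-a*u+[0,0,28]).round(0))
    px=proj(c,seat-10*u)[0].astype(int)
    cv=lambda q:q[px[1]-22:px[1]+18:3,px[0]-16:px[0]+30:3]
    print(cv(o));print(cv(g))
E
```

```text
clock: 27.65
eef_pos: [474.7, 198.0, 200.2]
eef_rot: [3.141, -0.11, -2.927]
wrist_force: [0.4, 0.5, 0.9]
finger_gap: 56.5
finger_force: 0.0
clock: 28.07
eef_pos: [394.5, 198.0, 196.9]
eef_rot: [-3.141, -0.114, -2.926]
wrist_force: [-0.1, 0.2, -0.1]
finger_gap: 56.4
finger_force: 0.0
[394.46792229 197.96903692 196.86313829] [-0.09516227  0.17974694 -0.14561025]
scene 8 out [[300. 220.]] [[300. 204.]]
scene 15 out [[305. 221.]] [[304. 205.]]
scene 25 out [[311. 223.]] [[311. 207.]]
[[ 87  93  87  93  93 132 133 135 136 136 106 104  99 104 107 105]
 [ 88 113 121  86  99 153 152 152 152 151 150 151 151 150 151 150]
 [143  79  77  82 127 152 153 151 151 153 151 151 150 152 151 150]
 [127 118 138  90  81  92 111 125 148 154 151 153 154 153 153 152]
 [ 56  90  87  88  93  85 134  83  89 153 150 151 154 154 152 153]
 [ 91  91  86  68 150 145 138  92  77  83 149 129 154 153 153 153]
 [ 95  93  78  69 124 142 153 101  96 113 128 151 154 151 152 152]
 [104  97  64  95  93  93  92  95 112 131 149 151 154 152 153 152]
 [ 95  95  52  90  93  94  95  94  94  94  90  94  99 130 152 151]
 [ 84  88  6
[... 2559 characters left out ...]
 180 181 181 181 180 182 183]
 [166  92 153 127 122 121 137 138 165 179 181 183 182 182 183 183]
 [154 142 143 126 109 112 150 105 126 133 176 182 183 182 182 182]
 [116  98 101 103 111 109 109 105 109 121 158 182 183 182 182 182]
 [120 112 105 113 128 117 113 103 126 145 151 163 167 177 179 179]
 [123 124 111 110 137 123 115 114 123 120 120 118 120 154 170 171]
 [116 122 108 124 123 125 120 112 119 116 117 115 116 118 129 132]
 [106 107 104 114 114 117 111 145 179 178 176 173 172 174 170 167]
 [181 163 163 116 102 106 106 159 181 181 181 180 181 181 181 178]
 [202 153 175 169 163 157 152 175 181 179 181 180 182 183 181 180]
 [193 133 156 172 175 176 177 179 179 180 181 182 182 183 183 180]]
```

The collar sits against the head, and the latch pixels match their original closed state. Handing in.

```bash
python3 -c "
from cell import manip
print(manip.sign_off())"
```

```text
the job is handed in; nothing more can be done
None
```

I handed the job in at about 28 s: the collar is against the pump head with the latch down in front of it, checked by a light pull-back and before/after camera pixels, and the robot is clear; no verdict was returned.

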